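Rebuild a microscope's focus drive and put the tools away

ROBOT

A 6-joint arm with a two-finger parallel gripper is mounted at the origin on the work surface. World frame = base frame: x ahead of the robot, y to its left, z up, the work surface at z = 0. Lengths are in m, angles in rad, forces in N, time in s.
With the tool pointing down it reaches from about 0.3 to 0.775 m from the base axis. Payload 14.6 kg.
Tool frame: the origin (TCP) lies between the finger pads; the fingertips stand 22 mm ahead of it and the grasp point (between the pads) lies 3 mm ahead of it (r.tips_ahead is the distance from the TCP to the fingertips, in m); y points along the fingers, x is the direction in which the jaws open and shut, and the axes are right-handed (so a half turn about y gives the same grasp; the last joint's range is limited). The gripper opens to 94 mm and grips with 3 to 60 N. Pads are 16 mm wide; open, the fingers measure 119 mm over their backs; the gripper's body (75 mm by 177 mm) begins 78 mm behind the grasp point.
Start: joints at [-1.416, 0.3, 1.521, -0, 1.321, -0.067], TCP at [0.121, -0.537, 0.227] pointing down, gripper open.
Joint ranges: [-3.03, 3.03], [-0.79, 2.21], [0.23, 2.52], [-1.04, 4.18], [0, 3.07], [-2.55, 2.55]. Speed limits (rad/s): [2.22, 2.22, 2.57, 3.14, 3.14, 3.14].

INTERFACE

Orientations are given as a unit quaternion [w, x, y, z].
In Python, from station import r gives the robot as it stands.
- The arm moves only by the tool play_rows, never from a script. Its argument "commands" is text: rows parted by semicolons, each of 6 numbers parted by spaces: the shift along the tool's x, y, z in cm, then the turn, a rotation vector about the tool's x, y, z in degrees. In form: x y z wx wy wz; .... A call has 1 to 20 rows; each row shifts and turns the commanded pose from where the row before left it, along the tool's axes as they then stand; what a row does not reach is not made up. A row lasts 1/12 s, in which the tool goes at most 41.7 mm and 7.16 degrees, less where a joint would pass 70% of its speed; a pose out of reach is approached as far as the arm can. A call is refused whole if a number of a shift passes 4.17 or a number of a turn 7.16, either way. A call with a gripper value outside its range is refused whole. "claw" is the opening, from 0 (shut) to 1 (fully open), set as the call begins (left out, the last holds). The fingers move at their own pace and stop on an object; "force" is the grip in N (left out, the last holds). Time passes only in rows, so rows that do not move let the fingers close. It gives the time, the measured TCP pose, the force and the opening at its end, in the units of the state.
- r.get_obs(): the state, without advancing time (a new reading comes with each control period).
- r.camera(name): name is "scene" or "side" or "wrist"; returns the picture (480x640x3 uint8, red, green, blue); there is no depth.
- r.camera_info(name): a dict with "mtx" (3x3 intrinsics, pixels), "T" (4x4, takes a point from camera to world coordinates); the wrist camera has in their place "tool_from_camera" (4x4, takes a point from camera to tool coordinates, whose origin is the TCP and whose axes are the tool frame's). Camera axes: x right, y down, z forward; pixel columns grow to the right and rows downward; lengths in m; the calibration is good to about 2 mm. A picture is of the moment at which its call begins: read the wrist's pose just before it. camera_info takes no time and is no camera call.
- r.hand_in(): hands the job in, once; it reports no verdict.
The state is a dict: "time_s": time; "joints": joint angles; "dq": joint speeds; "joint_efforts": joint torques, N m; "position": TCP position; "ee_rot": TCP orientation; "ft_force": force on the tool from outside, world axes, zero at the start; "moment": the same for the moment, N m; "gripper_width": opening from 0.0 (shut) to 1.0 (fully open).
Only numpy, scipy, OpenCV 4.12 (cv2) and the standard library are available. Lean on these libraries where they do the work, as an engineer would, in place of code of your own. Each camera call takes 0.05 s, during which the arm holds its last target. There are 200 camera calls.

TASK

Reassemble the microscope's focus drive on the upright shaft: first the bearing all the way down, then every white spacer ring that is laid out, then the brass washer, and last the black focus knob, turned so that its flat-sided bore fits the shaft's flat (red line over red line) and pushed fully home on the washer; let go of each part before the next goes on. Also lay the spanner and the brush flat in the kit tray, each in the compartment of its own colour with its head towards the red-marked end. Leave the oil bottle, slide box and eraser undisturbed.

Things in the scene. Friction and masses are not known exactly. Their poses are not given: they have to be found in the camera images.
- stand: Fixed focus stand: cream round foot, 100 mm diameter, 12 mm high, a dark boss of 38 mm diameter up to 20 mm, and an upright steel D-shaped shaft of 24 mm diameter up to 95 mm above the bench, its top 10 mm tapered. One flat along the whole shaft, 7 mm from the axis, on the stand's +x side; a red line on the foot points that way. Origin on the shaft's axis at bench level.
- seat (a point): Point on the shaft's axis on top of the boss, 20 mm above the bench, where the bearing's underside comes to rest; axes as the stand's. The rings and the knob stack up from here.
- bearing: Dark steel ball bearing with blue seal faces, a ring of 58 mm outer diameter, 27 mm bore, 14 mm high, about 0.12 kg, lying flat on the bench. Origin on its axis at its underside when upright as at the start; z is the axis.
- spacer1: White plastic spacer ring, 58 mm outer diameter, 27 mm bore, 10 mm high, lying flat on the bench. One to three such rings are present and all are alike. Origin on its axis at its underside when upright as at the start; z is the axis.
- spacer2: White plastic spacer ring, 58 mm outer diameter, 27 mm bore, 10 mm high, lying flat on the bench. One to three such rings are present and all are alike. Origin on its axis at its underside when upright as at the start; z is the axis.
- spacer3: White plastic spacer ring, 58 mm outer diameter, 27 mm bore, 10 mm high, lying flat on the bench. One to three such rings are present and all are alike. Origin on its axis at its underside when upright as at the start; z is the axis.
- washer: Brass thrust washer, 66 mm outer diameter, 27 mm bore, 6 mm high, lying flat on the bench. Origin on its axis at its underside when upright as at the start; z is the axis.
- knob: Black focus knob standing on the bench, 56 mm diameter, 34 mm high, with two parallel grip flats 44 mm apart (at y = -22 and +22 mm). Bore right through along z, 26.6 mm wide, with a flat on the +x side 8.3 mm from the axis: it fits the shaft only with its x axis along the stand's x axis (within 5 degrees). A red line on top points to +x. Origin on its axis at its underside.
- spanner: Spanner, 140 mm long along x: a blue handle 22 mm wide and 18 mm high from x = -70 to +25 mm, then a neck and a round steel head of 36 mm diameter and 10 mm high at x = +52 mm. Origin at its underside, about its centre of mass and length, z up.
- spanner_head (a point): Centre of the spanner's head at its underside, 52 mm from its origin.
- brush: Flat cleaning brush, 139 mm long along x: an orange handle 22 mm wide and 18 mm high from x = -70 to +25 mm, then a metal ferrule 32 mm wide, 14 mm high and stiff dark bristles to x = +69 mm. Origin at its underside at mid-length, z up.
- brush_head (a point): Middle of the brush's bristles at their underside, 56 mm from its origin.
- tray: Grey kit tray fixed on the bench, 176 x 120 mm, 12 mm high, with two compartments side by side, each 160 mm along x, 48 mm along y, 8 mm deep (floor 4 mm above the bench). The wall at the +x end has a red top. The floors are blue (at +y) and orange (at -y). Origin at its underside's centre.
- slot_blue (a point): Centre of the blue compartment's floor (for the spanner), axes as the tray's; +x is the red-marked end.
- slot_orange (a point): Centre of the orange compartment's floor (for the brush), axes as the tray's; +x is the red-marked end.
- oil_bottle: Bystander: small amber bottle, 38 mm diameter, 85 mm high. Origin at its underside.
- slide_box: Bystander: blue slide box, 70 x 85 x 34 mm. Origin at its underside.
- eraser: Bystander: blue eraser, 60 x 35 x 18 mm. Origin at its underside.
Things that resemble listed ones, but are neither listed nor needed, are in the scene too. Leave any purple or turquoise look-alike of the spacer3 alone.

How it is judged:
On the way, in this order (a step that is already met when the one before it is completed fails the run):
1. the bearing is down on the boss and released, nothing else on the shaft (horizontal distance between bearing and seat below 0.005 m and z of bearing in the frame of seat between -0.003 and 0.004 m and angle between bearing's own z axis and vertical below 0.1 rad and contact force between the fingers and bearing below 0.3 N and horizontal distance between each of spacer1, spacer2, spacer3, washer, knob and seat above 0.04 m), for 0.2 s.
2. every spacer ring present is on the shaft above the bearing and released, washer and knob not yet (horizontal distance between each of bearing, spacer1, spacer2, spacer3 and seat below 0.005 m and z of bearing in the frame of seat between -0.003 and 0.004 m and angle between each of bearing, spacer1, spacer2, spacer3's own z axis and vertical below 0.1 rad and z of spacer1 in the frame of seat between 0.011 and 0.038 m and z of spacer2 in the frame of seat between 0.011 and 0.038 m and z of spacer3 in the frame of seat between 0.011 and 0.038 m and contact force between the fingers and spacer1 below 0.3 N and contact force between the fingers and spacer2 below 0.3 N and contact force between the fingers and spacer3 below 0.3 N and horizontal distance between each of washer, knob and seat above 0.04 m), for 0.2 s.
3. the washer is on the shaft above the spacers and released, the knob not yet (horizontal distance between each of bearing, spacer1, spacer2, spacer3, washer and seat below 0.005 m and z of bearing in the frame of seat between -0.003 and 0.004 m and angle between each of bearing, spacer1, spacer2, spacer3, washer's own z axis and vertical below 0.1 rad and z of spacer1 in the frame of seat between 0.011 and 0.038 m and z of spacer2 in the frame of seat between 0.011 and 0.038 m and z of spacer3 in the frame of seat between 0.011 and 0.038 m and z of washer in the frame of seat between 0.021 and 0.048 m and z of washer in the frame of spacer1 above 0.008 m and z of washer in the frame of spacer2 above 0.008 m and z of washer in the frame of spacer3 above 0.008 m and contact force between the fingers and washer below 0.3 N and horizontal distance between knob and seat above 0.04 m), for 0.2 s.
4. the knob is home on the washer, keyed on the flat, and released (horizontal distance between knob and seat below 0.005 m and z of knob in the frame of seat between 0.027 and 0.054 m and angle between knob's own z axis and vertical below 0.1 rad and z of knob in the frame of washer between 0.003 and 0.009 m and angle between the x axis of knob and the x axis of stand, either way round below 0.25 rad and contact force between the fingers and knob below 0.3 N), for 0.2 s.
At the end, for the whole second after the job is handed in: Bearing on the boss (4 mm), spacers, washer and knob in that order above it, each 5 mm from the axis, 0.1 rad upright; knob on the washer (3 mm), keyed (0.25 rad); each tool flat in its own compartment, 16 mm from its centre, 0.25 rad, head to the red end; all at rest (horizontal distance between each of bearing, spacer1, spacer2, spacer3, washer, knob and seat below 0.005 m and z of bearing in the frame of seat between -0.003 and 0.004 m and angle between each of bearing, spacer1, spacer2, spacer3, washer, knob, spanner, brush's own z axis and vertical below 0.1 rad and z of spacer1 in the frame of seat between 0.011 and 0.038 m and z of spacer2 in the frame of seat between 0.011 and 0.038 m and z of spacer3 in the frame of seat between 0.011 and 0.038 m and z of washer in the frame of seat between 0.021 and 0.048 m and z of washer in the frame of spacer1 above 0.008 m and z of washer in the frame of spacer2 above 0.008 m and z of washer in the frame of spacer3 above 0.008 m and z of knob in the frame of seat between 0.027 and 0.054 m and z of knob in the frame of washer between 0.003 and 0.009 m and angle between the x axis of knob and the x axis of stand, either way round below 0.25 rad and x of spanner in the frame of slot_blue between -0.016 and 0.016 m and y of spanner in the frame of slot_blue between -0.016 and 0.016 m and z of spanner in the frame of slot_blue below 0.004 m and angle between the x axis of each of spanner, brush and the x axis of tray, either way round below 0.25 rad and x of spanner_head in the frame of slot_blue above 0.03 m and x of brush in the frame of slot_orange between -0.016 and 0.016 m and y of brush in the frame of slot_orange between -0.016 and 0.016 m and z of brush in the frame of slot_orange below 0.004 m and x of brush_head in the frame of slot_orange above 0.03 m and linear speed of each of bearing, spacer1, spacer2, spacer3, washer, knob, spanner, brush below 0.02 m/s); the robot touches nothing.
It fails at once if the oil bottle is pushed more than 3 cm or tipped (distance of oil_bottle from where it was at the start of the episode above 0.03 m or angle between oil_bottle's own z axis and vertical above 0.5 rad).
It fails at once if the slide box is pushed more than 3 cm or tipped (distance of slide_box from where it was at the start of the episode above 0.03 m or angle between slide_box's own z axis and vertical above 0.5 rad).
It fails at once if the eraser is pushed more than 3 cm or tipped (distance of eraser from where it was at the start of the episode above 0.03 m or angle between eraser's own z axis and vertical above 0.5 rad).
Of spacer1, spacer2, spacer3 only 1 to 3 are there at a start; the rules pass over those that are not, and their reading is None.
At some moment in a run one of washer, knob, bearing, spanner, brush may be knocked a few centimetres aside while the robot is not near it.
It also fails if it takes over 210 s, if anything falls off the work surface, if the arm or the gripper's body presses on something with over 40 N, if the wrist force passes 120 N, or if a joint passes its speed limit or range.

## Working session

There is one attempt and no reset: what is moved stays moved. The work goes in short steps, Python scripts to look and compute and a tool call to move; the robot and the scene stay as the last step left them, time stands still between calls to the robot, and variables do not carry over. Pictures are saved under pics/ and viewed, about 12 in all and at most 16, crops included, and the job is handed in when it is done.

Besides the shell and the picture viewer there is one more tool, called after "Emit:" as name(argument=value, ...), one argument or row to a line, values as JSON. play_rows: Moves the arm, as the interface text tells. Its arguments: {"type":"object","properties":{"commands":{"type":"string"},"claw":{"type":"number"},"force":{"type":"number"}},"required":["commands"]}

```bash
ls; mkdir -p pics
python3 - <<'E'
from station import r
import cv2,numpy as np
np.set_printoptions(precision=4,suppress=True)
o=r.get_obs();print({k:np.round(v,3) for k,v in o.items()}, r.tips_ahead)
for n in("scene","side","wrist"):
    im=r.camera(n);cv2.imwrite(f"pics/{n}0.png",im[:,:,::-1]);print(n,r.camera_info(n))
E
```

```text
pics
{'time_s': np.float64(0.0), 'joints': array([-1.416,  0.3  ,  1.522, -0.   ,  1.321, -0.067]), 'dq': array([-0.   , -0.002,  0.001,  0.   , -0.001, -0.   ]), 'joint_efforts': array([  0.004, -53.18 , -35.273,   0.071,   0.024,  -0.   ]), 'position': array([ 0.121, -0.536,  0.227]), 'ee_rot': array([ 0.553, -0.552,  0.442, -0.441]), 'ft_force': array([ 0.531,  0.498, -0.084]), 'moment': array([-0.051, -0.042, -0.021]), 'gripper_width': np.float64(1.002)} 0.022
scene {'mtx': array([[548.7676,   0.    , 319.015 ],
       [  0.    , 548.7676, 242.4712],
       [  0.    ,   0.    ,   1.    ]]), 'T': array([[-0.1175,  0.7771, -0.6183,  1.4401],
       [ 0.993 ,  0.0971, -0.0667,  0.1244],
       [ 0.0081, -0.6218, -0.7831,  1.1858],
       [ 0.    ,  0.    ,  0.    ,  1.    ]])}
side {'mtx': array([[554.2544,   0.    , 317.9755],
       [  0.    , 554.2544, 238.6043],
       [  0.    ,   0.    ,   1.    ]]), 'T': array([[-0.9947, -0.0403,  0.0942,  0.3924],
       [-0.1014,  0.5212, -0.8474,  1.2382],
       [-0.015 , -0.8525, -0.5226,  0.7789],
       [ 0.    ,  0.    ,  0.    ,  1.    ]])}
wrist {'mtx': array([[411.1368,   0.    , 314.6067],
       [  0.    , 411.1368, 237.0889],
       [  0.    ,   0.    ,   1.    ]]), 'tool_from_camera': array([[ 1.    , -0.0012, -0.0004,  0.0009],
       [ 0.0001, -0.2348,  0.972 , -0.1573],
       [-0.0012, -0.972 , -0.2348,  0.068 ],
       [ 0.    ,  0.    ,  0.    ,  1.    ]])}
```

View pics/scene0.png

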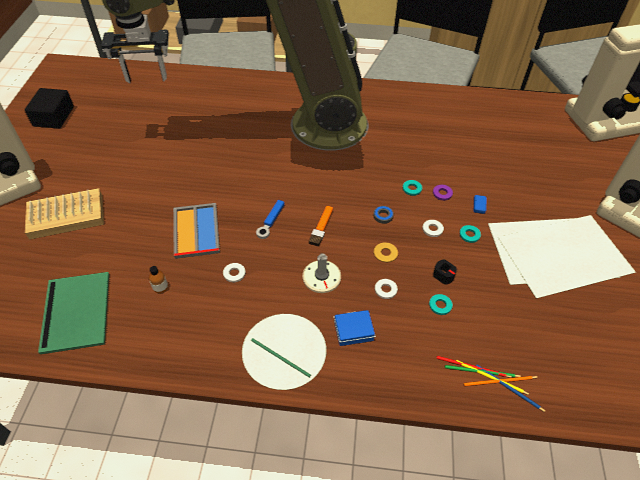

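View pics/side0.png

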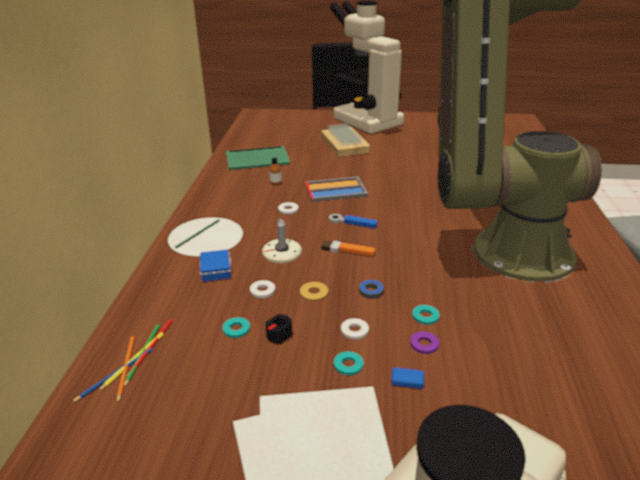

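```bash
cat > h.py <<'E'
from station import r
import cv2,numpy as np
from scipy.spatial.transform import Rotation as Ro
np.set_printoptions(precision=4,suppress=True)
def pose():
    o=r.get_obs(); q=o["ee_rot"]
    T=np.eye(4);T[:3,:3]=Ro.from_quat([q[1],q[2],q[3],q[0]]).as_matrix();T[:3,3]=o["position"];return T
def shot(name,save=None):
    T=pose() if name=="wrist" else None
    im=r.camera(name)[:,:,::-1].copy();ci=r.camera_info(name)
    if save: cv2.imwrite(f"pics/{save}.png",im)
    return im,ci["mtx"],(T@ci["tool_from_camera"] if name=="wrist" else ci["T"])
def cast(px,K,T,z):
    px=np.atleast_2d(px).astype(float)
    d=(np.linalg.inv(K)@np.c_[px,np.ones(len(px))].T).T@T[:3,:3].T
    return (T[:3,3]+d*((z-T[2,3])/d[:,2])[:,None])[:,:2]
def proj(p,K,T):
    c=(np.asarray(p)-T[:3,3])@T[:3,:3]; c=K@c; return c[:2]/c[2]
def comps(mask,amin=40):
    n,l,s,c=cv2.connectedComponentsWithStats(mask.astype(np.uint8),connectivity=8)
    return [(c[i],s[i],l==i) for i in range(1,n) if s[i,4]>=amin]
def fit_circle(pts):
    A=np.c_[2*pts,np.ones(len(pts))];s=np.linalg.lstsq(A,(pts**2).sum(1),rcond=None)[0]
    return s[:2],np.sqrt(s[2]+s[0]**2+s[1]**2)
def go(p,yaw,T=None):
    """print tool shift cm (after turning) and turn deg; yaw = world angle of tool x, mod 180"""
    T=pose() if T is None else T
    cur=np.arctan2(T[1,0],T[0,0]); d=(yaw-cur+np.pi/2)%np.pi-np.pi/2; y=cur+d
    R=np.c_[[np.cos(y),np.sin(y),0],[0,0,-1],[-np.sin(y),np.cos(y),0]]
    print("pos",T[:3,3],"turn deg",np.degrees(Ro.from_matrix(T[:3,:3].T@R).as_rotvec()),"shift cm",100*R.T@(np.asarray(p)-T[:3,3]),"j6",r.get_obs()["joints"][5])
E
python3 - <<'E'
from h import *
print(pose())
M={}
for n in("scene","side"):
    im,K,T=shot(n); h=cv2.cvtColor(im,cv2.COLOR_BGR2HSV);H,S,V=[h[...,i].astype(int) for i in range(3)]
    ms={"white":(S<60)&(V>170),"yellow":(H>14)&(H<28)&(S>130)&(V>130),"orange":(H>8)&(H<=19)&(S>190)&(V>170),"blue":(H>100)&(H<125)&(S>120)&(V>60),"black":(V<45),"red":((H<4)|(H>176))&(S>200)&(V>150)}
    for k,m in ms.items():
        for c,s,l in comps(m,8 if k=="red" else 40):
            w=cast(c,K,T,0.01)[0]
            if .2<w[0]<.85 and -.5<w[1]<.7 and s[4]<4000:
                print(n,k,np.round(c),s[2:],"z.01 ->",w)
E
```

```text
[[ 0.22   -0.0001  0.9755  0.121 ]
 [-0.9755  0.0009  0.22   -0.5364]
 [-0.0009 -1.      0.0001  0.227 ]
 [ 0.      0.      0.      1.    ]]
scene white [433. 227.] [ 21  15 194] z.01 -> [0.4176 0.3342]
scene white [262. 230.] [13 12 69] z.01 -> [ 0.4888 -0.1369]
scene white [318. 233.] [13  8 62] z.01 -> [0.4772 0.0165]
scene white [313. 276.] [ 21  29 298] z.01 -> [0.6256 0.0216]
scene white [234. 271.] [ 22  18 245] z.01 -> [ 0.6358 -0.1866]
scene white [332. 275.] [ 15  27 228] z.01 -> [0.6142 0.0712]
scene white [386. 288.] [ 23  19 254] z.01 -> [0.6381 0.2119]
scene yellow [324. 217.] [ 16  23 126] z.01 -> [0.4193 0.0278]
scene yellow [185. 231.] [ 18  44 717] z.01 -> [ 0.5165 -0.3489]
scene yellow [385. 252.] [ 26  20 329] z.01 -> [0.521  0.2063]
scene yellow [518. 378.] [38  7 75] z.01 -> [0.8493 0.5235]
scene orange [324. 218.] [ 17  25 201] z.01 -> [0.4213 0.0279]
scene orange [185. 230.] [ 17  41 614] z.01 -> [ 0.5153 -0.3494]
scene blue [479. 204.] [ 12  19 205] z.01 -> [0.3114 0.4702]
scene blue [274. 213.] [ 20  27 224] z.01 -> [ 0.4203 -0.1166]
scene blue [383. 213.] [
[... 1430 characters left out ...]
ange [122. 381.] [ 11  27 111] z.01 -> [0.848  0.5295]
side blue [336. 191.] [ 46   8 135] z.01 -> [ 0.5027 -0.2891]
side blue [360. 221.] [ 32  12 228] z.01 -> [ 0.423  -0.1101]
side blue [214. 261.] [ 29  22 524] z.01 -> [0.7793 0.1179]
side blue [216. 276.] [ 28   9 154] z.01 -> [0.7585 0.1822]
side blue [371. 287.] [ 21  12 105] z.01 -> [0.387  0.1937]
side blue [407. 378.] [ 32  20 522] z.01 -> [0.313  0.4751]
side black [280. 329.] [ 25  28 490] z.01 -> [0.5747 0.3595]
side red [168. 324.] [ 8  9 23] z.01 -> [0.8157 0.3632]
side red [272. 326.] [ 7  4 16] z.01 -> [0.5926 0.3522]
side red [154. 343.] [5 7 9] z.01 -> [0.8245 0.4231]
side red [141. 359.] [ 9 10 19] z.01 -> [0.8331 0.471 ]
```

Run:
```python
from h import *
go([.5,.1,.3],0)
```

```text
pos [ 0.121  -0.5364  0.2272] turn deg [ -0.0237 -77.2939  -0.0221] shift cm [37.9006 -7.2807 63.643 ] j6 -0.06655864930507865
```

Emit:
play_rows(
  commands="0 -0.66 0 0 -7.03 0;0 -0.66 0 0 -7.03 0;0 -0.66 0 0 -7.03 0;0 -0.66 0 0 -7.03 0;0 -0.66 0 0 -7.03 0;0 -0.66 0 0 -7.03 0;0 -0.66 0 0 -7.03 0;0 -0.66 0 0 -7.03 0;0 -0.66 0 0 -7.03 0;0 -0.66 0 0 -7.03 0;0 -0.66 0 0 -7.03 0",
)

```text
time_s: 1.17
position: [0.121, -0.5365, 0.3002]
ee_rot: [0.707, -0.707, -0.002, 0.002]
ft_force: [-0.0, 0.0, 0.7]
gripper_width: 0.997
```

Emit:
play_rows(
  commands="2.1 0 3.53 0 0 0;2.1 0 3.53 0 0 0;2.1 0 3.53 0 0 0;2.1 0 3.53 0 0 0;2.1 0 3.53 0 0 0;2.1 0 3.53 0 0 0;2.1 0 3.53 0 0 0;2.1 0 3.53 0 0 0;2.1 0 3.53 0 0 0;2.1 0 3.53 0 0 0;2.1 0 3.53 0 0 0;2.1 0 3.53 0 0 0;2.1 0 3.53 0 0 0;2.1 0 3.53 0 0 0;2.1 0 3.53 0 0 0;2.1 0 3.53 0 0 0;2.1 0 3.53 0 0 0;2.1 0 3.53 0 0 0;0 0 0 0 0 0;0 0 0 0 0 0",
)

```text
time_s: 2.83
position: [0.4987, 0.1005, 0.2992]
ee_rot: [-0.707, 0.707, 0.001, -0.002]
ft_force: [-0.7, -0.2, 0.7]
gripper_width: 0.997
```

Run:
```python
from h import *
print(r.get_obs()["time_s"],pose()); im,K,T=shot("wrist","w1")
for p in([.382,.194,.01],[.625,.045,.095]): print(proj(p,K,T))
```

```text
2.8333 [[ 1.     -0.0016 -0.0035  0.4987]
 [ 0.0035 -0.0003  1.      0.1005]
 [-0.0016 -1.     -0.0002  0.2992]
 [ 0.      0.      0.      1.    ]]
[202.5312 111.0453]
[450.8955 274.154 ]
```

View pics/w1.png

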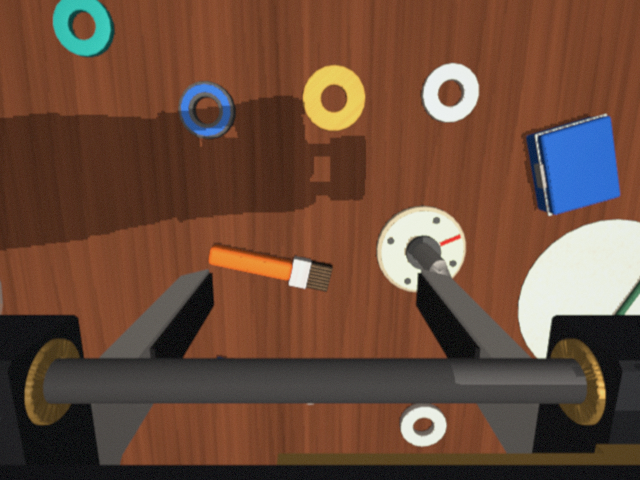

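```bash
cat >> h.py <<'E'
def masks(im):
    h=cv2.cvtColor(im,cv2.COLOR_BGR2HSV);H,S,V=[h[...,i].astype(int) for i in range(3)]
    return {"white":(S<55)&(V>150),"yellow":(H>14)&(H<30)&(S>110)&(V>110),"orange":(H>6)&(H<=17)&(S>200)&(V>140),
     "blue":(H>100)&(H<125)&(S>110)&(V>50),"black":(V<60),"red":((H<5)|(H>175))&(S>190)&(V>120),"cream":(S<70)&(V>140)}
def ring(im,K,T,col,guess,hgt,zt=0,rad=.05):
    """centre of a ring near world guess: outer outline cast to mid height"""
    m=masks(im)[col]; g=proj([*guess,zt+hgt/2],K,T)
    yy,xx=np.mgrid[:480,:640]; px=np.linalg.norm(proj([guess[0]+rad,guess[1],zt],K,T)-g)
    m=m&(np.hypot(xx-g[0],yy-g[1])<px)
    if m.sum()<30: return None
    c=max(comps(m,20),key=lambda c:c[1][4])
    cs,_=cv2.findContours(c[2].astype(np.uint8),cv2.RETR_EXTERNAL,cv2.CHAIN_APPROX_NONE)
    hull=cv2.convexHull(max(cs,key=len))[:,0].astype(float)
    # dense along hull, cast and fit
    w=cast(max(cs,key=len)[:,0],K,T,zt+hgt/2); hw=cast(hull,K,T,zt+hgt/2)
    ce,R=fit_circle(w); res=np.abs(np.hypot(*(w-ce).T)-R); k=res<.004; ce,R=fit_circle(w[k])
    return ce,R,float(np.hypot(*(w[k]-ce).T).std())
def axis(im,K,T,col,guess,z,rad=.06):
    """centroid and long direction of a colour patch"""
    m=masks(im)[col]; g=proj([*guess,z],K,T); yy,xx=np.mgrid[:480,:640]
    px=np.linalg.norm(proj([guess[0]+rad,guess[1],z],K,T)-g); m=m&(np.hypot(xx-g[0],yy-g[1])<px)
    c=max(comps(m,5),key=lambda c:c[1][4]); p=np.argwhere(c[2])[:,::-1]; w=cast(p,K,T,z)
    box=cv2.minAreaRect((w*1e4).astype(np.float32)); ce=np.array(box[0])/1e4
    u,s,vt=np.linalg.svd(w-w.mean(0),full_matrices=False)
    return ce,np.degrees(np.arctan2(vt[0,1],vt[0,0])),np.array(box[1])/1e4
E
python3 - <<'E'
from h import *
im,K,T=shot("wrist")
print("bear",ring(im,K,T,"blue",[.382,.194],.014))
print("wash",ring(im,K,T,"yellow",[.52,.21],.006))
print("spA",ring(im,K,T,"white",[.638,.213],.010))
print("foot",ring(im,K,T,"cream",[.615,.047],.012,0,.07))
print("red",axis(im,K,T,"red",[.65,.055],.012,.04))
print("brush",axis(im,K,T,"orange",[.425,.027],.018,.08))
E
```

```text
bear (array([0.3841, 0.1954]), np.float64(0.02538725382821148), 0.0003047528415590944)
wash (array([0.5184, 0.2077]), np.float64(0.03282358523832262), 0.00031572393966342326)
spA (array([0.6401, 0.2132]), np.float64(0.028649993181024604), 0.00029566535381663373)
foot (array([0.6199, 0.0454]), np.float64(0.03929708727819563), 0.0021984041647637436)
red (array([0.6499, 0.0574]), np.float64(-156.22839352990206), array([0.02 , 0.002]))
brush (array([0.4265, 0.0316]), np.float64(-12.621032240155573), array([0.0221, 0.0919]))
```

Emit:
play_rows(
  commands="-1.633 2.84 1.363 0 0 0;-1.633 2.84 1.363 0 0 0;-1.633 2.84 1.363 0 0 0;-1.633 2.84 1.363 0 0 0;-1.633 2.84 1.363 0 0 0;-1.633 2.84 1.363 0 0 0;-1.633 2.84 1.363 0 0 0;0 0 0 0 0 0;0 0 0 0 0 0",
)

```text
time_s: 3.68
position: [0.3837, 0.1937, 0.1012]
ee_rot: [-0.707, 0.707, -0.0, -0.001]
ft_force: [0.8, -0.3, 0.7]
gripper_width: 1.001
```

Run:
```python
from h import *
im,K,T=shot("wrist","w2")
b=ring(im,K,T,"blue",[.384,.195],.014);print("bear",b)
go([*b[0],.0245],0)
```

```text
bear (array([0.3857, 0.1928]), np.float64(0.02583542037051311), 0.0002106134719536751)
pos [0.3849 0.1938 0.1023] turn deg [-0.019   0.0051  0.0679] shift cm [ 0.0773  7.7779 -0.103 ] j6 0.38157117016594494
```

Emit:
play_rows(
  commands="0.05 2.5 0.05 0 0 0;0.05 2.5 0.05 0 0 0;0 1.5 0 0 0 0;0 1.2 0 0 0 0;0 0 0 0 0 0;0 0 0 0 0 0",
)

```text
time_s: 4.23
position: [0.3864, 0.195, 0.0254]
ee_rot: [0.707, -0.707, -0.0, -0.001]
ft_force: [-0.6, 0.2, 0.8]
gripper_width: 0.997
```

Emit:
play_rows(
  commands="0 0 0 0 0 0;0 0 0 0 0 0;0 0 0 0 0 0;0 0 0 0 0 0;0 0 0 0 0 0;0 0 0 0 0 0;0 0 0 0 0 0;0 0 0 0 0 0",
  claw=0.4,
  force=20,
)

```text
time_s: 4.9
position: [0.3853, 0.1955, 0.0244]
ee_rot: [0.707, -0.707, -0.0, 0.0]
ft_force: [-1.1, 0.3, 4.7]
gripper_width: 0.607
```

Emit:
play_rows(
  commands="0 -3 0 0 0 0;0 -4.1 0 0 0 0;0 -4.1 0 0 0 0;2.61 -0.2 -2.72 0 0 0;2.61 -0.2 -2.72 0 0 0;2.61 -0.2 -2.72 0 0 0;2.61 -0.2 -2.72 0 0 0;2.61 -0.2 -2.72 0 0 0;2.61 -0.2 -2.72 0 0 0;2.61 -0.2 -2.72 0 0 0;2.61 -0.2 -2.72 0 0 0;2.61 -0.2 -2.72 0 0 0;0 0 0 0 0 0;0 0 0 0 0 0",
)

```text
time_s: 6.07
position: [0.6204, -0.0504, 0.153]
ee_rot: [0.707, -0.707, 0.001, 0.0]
ft_force: [-0.4, 0.7, -1.4]
gripper_width: 0.607
```

Run:
```python
from h import *
im,K,T=shot("wrist","w3");print(pose())
print("held",ring(im,K,T,"blue",[.62,-.05],0.0,pose()[2,3]-.0245+.014,.05))
for p in([.62,.046,.012],[.62,.046,.095]):print(proj(p,K,T))
```

```text
[[ 1.     -0.0016  0.0001  0.6199]
 [-0.0001  0.0003  1.     -0.0493]
 [-0.0016 -1.      0.0003  0.1533]
 [ 0.      0.      0.      1.    ]]
held (array([ 0.6206, -0.0512]), np.float64(0.025183152750747836), 0.00017252284358254332)
[313.435   93.7706]
[312.8806  76.3318]
```

View pics/w3.png

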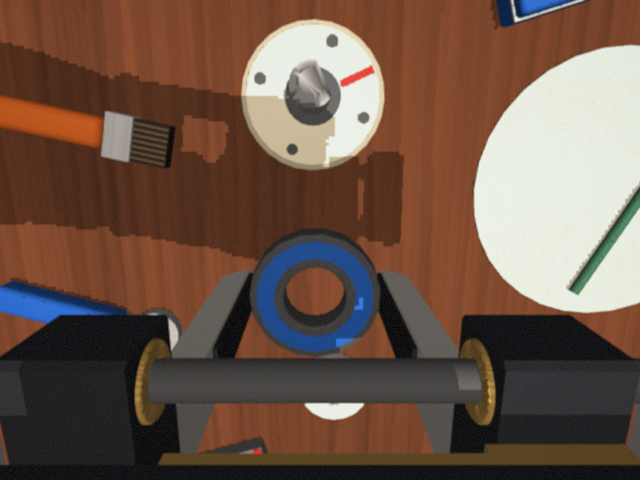

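Run:
```python
from h import *
im,K,T=shot("wrist")
h=cv2.cvtColor(im,cv2.COLOR_BGR2HSV).astype(int)
print(h[110,270],h[60,300],h[94,200],h[130,215])
yy,xx=np.mgrid[:480,:640]
wood=(h[...,1]>125)&~masks(im)["red"]
m=~wood&(np.hypot(xx-313,yy-94)<85)
c=max(comps(m),key=lambda c:c[1][4]);cs,_=cv2.findContours(c[2].astype(np.uint8),cv2.RETR_EXTERNAL,cv2.CHAIN_APPROX_NONE)
p=max(cs,key=len)[:,0]
w=cast(p,K,T,.006);ce,R=fit_circle(w)
for _ in range(5):
    k=np.abs(np.hypot(*(w-ce).T)-R)<.002;ce,R=fit_circle(w[k])
print("foot",ce,R,k.mean())
g=(h[...,1]<60)&(h[...,2]<110)&(np.hypot(xx-313,yy-94)<40)
c=max(comps(g),key=lambda c:c[1][4]);print("boss px",c[0],c[1])
q=axis(im,K,T,"red",[.65,.06],.012,.04);d=q[0]-ce;print(q,np.degrees(np.arctan2(d[1],d[0])))
```

```text
[ 19  63 203] [ 49   9 239] [ 10 166  77] [ 10 163 133]
foot [0.6193 0.0442] 0.05042534167773217 1.0
boss px [307.602  110.5417] [286  84  49  43 995]Traceback (most recent call last):
  File "<stdin>", line 16, in <module>
  File "h.py", line 52, in axis
    c=max(comps(m,5),key=lambda c:c[1][4]); p=np.argwhere(c[2])[:,::-1]; w=cast(p,K,T,z)
ValueError: max() iterable argument is empty
```

Emit:
play_rows(
  commands="-0.05 0 3.18 0 0 0;-0.05 0 3.18 0 0 0;-0.03 0 3.18 0 0 0;0 1.5 0 0 0 0;0 1.3 0 0 0 0;0 0 0 0 0 0;0 0 0 0 0 0",
)

```text
time_s: 6.75
position: [0.6182, 0.046, 0.1256]
ee_rot: [-0.707, 0.707, -0.0, -0.001]
ft_force: [-0.1, 0.6, -1.5]
gripper_width: 0.608
```

Emit:
play_rows(
  commands="0 0.3 0 0 0 0;0 0.3 0 0 0 0;0 0.3 0 0 0 0;0 0 0 0 0 0;0 0 0 0 0 0",
)

```text
time_s: 7.17
position: [0.6189, 0.046, 0.1172]
ee_rot: [0.707, -0.707, -0.0, 0.0]
ft_force: [-0.0, 0.2, -0.5]
gripper_width: 0.61
```

Run:
```python
from h import *
o=r.get_obs();print(o["position"],o["ft_force"],o["moment"])
im,K,T=shot("wrist");cv2.imwrite("pics/w4.png",cv2.resize(im[200:400,200:440],None,fx=2.5,fy=2.5))
```

```text
[0.6189 0.046  0.1172] [-0.0051  0.2318 -0.4728] [-0.0454 -0.0899  0.0078]
```

View pics/w4.png

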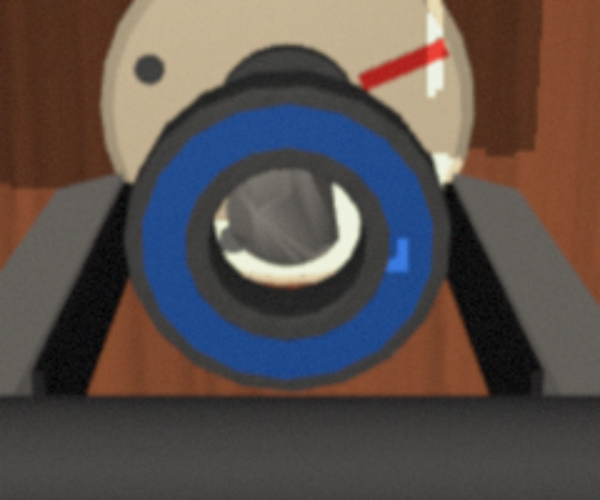

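Emit:
play_rows(
  commands="0 0.3 0 0 0 0;0 0.3 0 0 0 0;0 0.3 0 0 0 0;0 0.3 0 0 0 0;0 0 0 0 0 0;0 0 0 0 0 0",
)

```text
time_s: 7.72
position: [0.6188, 0.0462, 0.105]
ee_rot: [0.707, -0.707, -0.0, 0.0]
ft_force: [0.0, 0.2, -0.7]
gripper_width: 0.607
```

Emit:
play_rows(
  commands="0 0.7 0 0 0 0;0 0.8 0 0 0 0;0 0.8 0 0 0 0;0 0.8 0 0 0 0;0 0.8 0 0 0 0;0 0.8 0 0 0 0;0 0.8 0 0 0 0;0 0.3 0 0 0 0;0 0.1 0 0 0 0;0 0 0 0 0 0;0 0 0 0 0 0",
)

```text
time_s: 8.63
position: [0.6191, 0.0462, 0.0466]
ee_rot: [0.707, -0.707, -0.0, 0.0]
ft_force: [-0.3, 0.3, -1.3]
gripper_width: 0.606
```

Emit:
play_rows(
  commands="0 0.15 0 0 0 0;0 0 0 0 0 0;0 0 0 0 0 0;0 0 0 0 0 0;0 0 0 0 0 0",
  claw=1,
)

```text
time_s: 9.05
position: [0.619, 0.0462, 0.0449]
ee_rot: [0.707, -0.707, -0.0, 0.0]
ft_force: [0.1, 0.9, 0.4]
gripper_width: 0.924
```

Emit:
play_rows(
  commands="0 -2 0 0 0 0;0 -4 0 0 0 0;0 -4 0 0 0 0;0.42 -0.5 3.34 0 0 0;0.42 0 3.34 0 0 0;0.42 0 3.34 0 0 0;0.42 0 3.34 0 0 0;0.42 3 3.34 0 0 0;0 3 0 0 0 0;0 0 0 0 0 0;0 0 0 0 0 0",
)

```text
time_s: 9.97
position: [0.6388, 0.2103, 0.0911]
ee_rot: [-0.707, 0.707, -0.001, -0.001]
ft_force: [-0.2, -0.0, 0.8]
gripper_width: 1.001
```

Run:
```python
from h import *
im,K,T=shot("wrist","w5")
b=ring(im,K,T,"white",[.640,.213],.010);print("sp",b)
go([*b[0],.0245],0)
for n in("scene","side"):
  im,K,T=shot(n);print(n,ring(im,K,T,"blue",[.619,.046],.0,.034,.04))
```

```text
sp (array([0.6383, 0.2122]), np.float64(0.028947983214559984), 0.00023682957257294406)
pos [0.6398 0.2101 0.0931] turn deg [0.0003 0.0019 0.0165] shift cm [-0.1447  6.8629  0.2172] j6 0.26291430366564394
scene (array([0.6182, 0.0446]), np.float64(0.02282771456402721), 0.0027132907973101525)
side (array([0.6273, 0.0524]), np.float64(0.017238262216668333), 0.0021514871847993933)
```

Emit:
play_rows(
  commands="-0.05 2.4 0.1 0 0 0;0 2.4 0.1 0 0 0;0 1.4 0 0 0 0;0 0.6 0 0 0 0;0 0 0 0 0 0;0 0 0 0 0 0",
)

```text
time_s: 10.62
position: [0.6396, 0.2126, 0.0254]
ee_rot: [0.707, -0.707, -0.001, -0.0]
ft_force: [0.0, 1.1, 0.4]
gripper_width: 1.001
```

Emit:
play_rows(
  commands="0 0 0 0 0 0;0 0 0 0 0 0;0 0 0 0 0 0;0 0 0 0 0 0;0 0 0 0 0 0;0 0 0 0 0 0;0 0 0 0 0 0",
  claw=0.4,
)

```text
time_s: 11.2
position: [0.639, 0.2127, 0.0242]
ee_rot: [0.707, -0.707, -0.0, 0.0]
ft_force: [0.2, 0.3, 2.3]
gripper_width: 0.615
```

Emit:
play_rows(
  commands="0 -2.9 0 0 0 0;0 -4.1 0 0 0 0;0 -4.1 0 0 0 0;0 -1.8 0 0 0 0;-0.5 0 -4.1 0 0 0;-0.5 0 -4.1 0 0 0;-0.5 0 -4.1 0 0 0;-0.5 0 -4.1 0 0 0;0 0 0 0 0 0;0 0 0 0 0 0",
)

```text
time_s: 12.03
position: [0.619, 0.0467, 0.1532]
ee_rot: [0.707, -0.707, 0.001, -0.001]
ft_force: [-0.3, 0.5, -0.3]
gripper_width: 0.615
```

```bash
cat >> h.py <<'E'
SH=np.array([.6193,.0442])
def held(col,hgt,below=.0242,rad=.045,save=None):
    """held ring centre by camera and the tool shift bringing it over the shaft"""
    im,K,T=shot("wrist",save);P=pose()
    z=P[2,3]-below
    b=ring(im,K,T,col,P[:2,3],hgt,z,rad); print("held",b,"bottom z",z)
    d=np.r_[SH-b[0],0]; print("tool shift cm",100*P[:3,:3].T@d,"ft",r.get_obs()["ft_force"],"t",r.get_obs()["time_s"])
    return im
E
python3 - <<'E'
from h import *
print(pose()[:3,3]);im=held("white",.010)
im=shot("wrist")[0];cv2.imwrite("pics/w6.png",cv2.resize(im[200:400,200:440],None,fx=2,fy=2))
E
```

```text
[0.619  0.0467 0.1532]
held (array([0.6196, 0.0456]), np.float64(0.02897439629658079), 0.0008815567014658852) bottom z 0.12892551543463282
tool shift cm [-0.0298 -0.     -0.1421] ft [-0.5266  1.087  -0.1643] t 12.0833
```

View pics/w6.png

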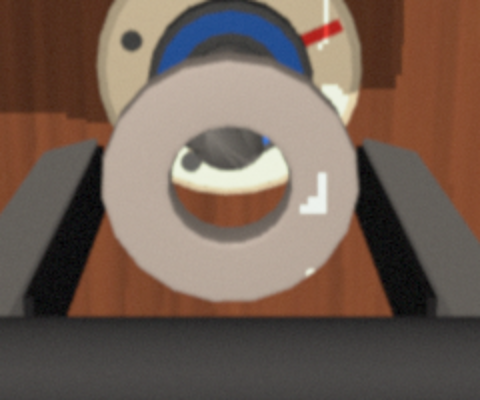

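Emit:
play_rows(
  commands="-0.02 1 -0.1 0 0 0;0 1.5 0 0 0 0;0 0.7 0 0 0 0;0 0.4 0 0 0 0;0 0.4 0 0 0 0;0 0.4 0 0 0 0;0 0.4 0 0 0 0;0 0 0 0 0 0;0 0 0 0 0 0",
)

```text
time_s: 12.88
position: [0.6191, 0.0475, 0.1053]
ee_rot: [-0.707, 0.707, 0.0, 0.0]
ft_force: [0.8, -2.9, 1.2]
gripper_width: 0.612
```

Emit:
play_rows(
  commands="0 0 -0.1 0 0 0;0 0.7 0 0 0 0;0 0.8 0 0 0 0;0 0.8 0 0 0 0;0 0.8 0 0 0 0;0 0.8 0 0 0 0;0 0.4 0 0 0 0;0 0 0 0 0 0;0 0 0 0 0 0",
)

```text
time_s: 13.63
position: [0.6186, 0.0467, 0.0616]
ee_rot: [0.707, -0.707, 0.0, 0.0]
ft_force: [1.0, -1.8, -3.4]
gripper_width: 0.608
```

Emit:
play_rows(
  commands="0 0.25 0 0 0 0;0 0 0 0 0 0;0 0 0 0 0 0;0 0 0 0 0 0;0 0 0 0 0 0",
  claw=1,
)

```text
time_s: 14.05
position: [0.6189, 0.0467, 0.0597]
ee_rot: [0.707, -0.707, -0.0, 0.0]
ft_force: [0.3, 0.2, -0.3]
gripper_width: 0.923
```

Emit:
play_rows(
  commands="0 -2 0 0 0 0;0 -4 0 0 0 0;0 -3 0 0 0 0;-2.23 -0.5 3.22 0 0 0;-2.23 0 3.22 0 0 0;-2.23 0 3.22 0 0 0;-2.23 0 3.22 0 0 0;-2.23 0 3.22 0 0 0;-2.23 0 3.22 0 0 0;-2.23 0 3.22 0 0 0;-2.23 0 3.22 0 0 0;-2.23 2 3.22 0 0 0;0 3 0 0 0 0;0 0 0 0 0 0;0 0 0 0 0 0",
)

```text
time_s: 15.3
position: [0.4188, 0.3343, 0.1052]
ee_rot: [-0.707, 0.708, -0.0, -0.001]
ft_force: [-0.7, 0.4, 0.8]
gripper_width: 1.003
```

Run:
```python
from h import *
im,K,T=shot("wrist","w7")
b=ring(im,K,T,"white",[.418,.337],.010);print("sp",b)
go([*b[0],.0243],0)
```

```text
sp (array([0.4178, 0.3348]), np.float64(0.028913184626439555), 0.0003170864071111443)
pos [0.4198 0.3343 0.1065] turn deg [0.0021 0.005  0.0066] shift cm [-0.1975  8.2175  0.0468] j6 0.604303235544663
```

Emit:
play_rows(
  commands="-0.1 2.9 0.05 0 0 0;0 2.9 0 0 0 0;0 1.6 0 0 0 0;0 0.7 0 0 0 0;0 0 0 0 0 0;0 0 0 0 0 0",
)

```text
time_s: 15.85
position: [0.4193, 0.3352, 0.0261]
ee_rot: [0.707, -0.707, -0.0, -0.001]
ft_force: [-0.5, -0.1, -0.3]
gripper_width: 0.999
```

Emit:
play_rows(
  commands="0 0 0 0 0 0;0 0 0 0 0 0;0 0 0 0 0 0;0 0 0 0 0 0;0 0 0 0 0 0;0 0 0 0 0 0;0 0 0 0 0 0",
  claw=0.4,
)

```text
time_s: 16.43
position: [0.4182, 0.3352, 0.0248]
ee_rot: [0.707, -0.707, -0.0, 0.0]
ft_force: [-1.1, -0.9, 1.9]
gripper_width: 0.605
```

Lift 12.9 and go to (0.619, 0.046): x +20.1, z −28.9.

Emit:
play_rows(
  commands="0 -2.9 0 0 0 0;0 -4 0 0 0 0;0 -4 0 0 0 0;0 -2 0 0 0 0;2.23 0 -3.21 0 0 0;2.23 0 -3.21 0 0 0;2.23 0 -3.21 0 0 0;2.23 0 -3.21 0 0 0;2.23 0 -3.21 0 0 0;2.23 0 -3.21 0 0 0;2.23 0 -3.21 0 0 0;2.23 0 -3.21 0 0 0;2.23 0 -3.21 0 0 0;0 0 0 0 0 0;0 0 0 0 0 0",
)

```text
time_s: 17.68
position: [0.6194, 0.0448, 0.1529]
ee_rot: [0.707, -0.707, 0.001, -0.0]
ft_force: [1.0, 0.9, 0.4]
gripper_width: 0.602
```

Run:
```python
from h import *
print(pose()[:3,3]);held("white",.010,.0245)
```

```text
[0.6194 0.0448 0.1529]
held (array([0.6195, 0.0437]), np.float64(0.028637614925035932), 0.00017623800548691038) bottom z 0.12852392127979678
tool shift cm [-0.0184  0.      0.0493] ft [-0.2969 -0.1577 -0.3769] t 17.7333
```

Emit:
play_rows(
  commands="-0.02 1 0 0 0 0;0 1.5 0 0 0 0;0 0.7 0 0 0 0;0 0.4 0 0 0 0;0 0.4 0 0 0 0;0 0.4 0 0 0 0;0 0.4 0 0 0 0;0 0 0 0 0 0;0 0 0 0 0 0",
)

```text
time_s: 18.48
position: [0.6189, 0.046, 0.1056]
ee_rot: [-0.707, 0.707, 0.0, -0.0]
ft_force: [1.5, -4.9, -3.3]
gripper_width: 0.602
```

Run:
```python
from h import *
for i in range(4):
    im=held("white",.010,.0245); print(pose()[:3,3])
```

```text
held (array([0.6194, 0.0446]), np.float64(0.02929593491563291), 0.0007056690202182338) bottom z 0.08108500581041592
tool shift cm [-0.006   0.     -0.0376] ft [ 1.9194 -5.034  -3.7489] t 18.5333
[0.6189 0.046  0.1056]
held (array([0.6193, 0.0446]), np.float64(0.02929747539135222), 0.0006763039871710004) bottom z 0.08106993227716602
tool shift cm [-0.0025  0.     -0.038 ] ft [ 1.9631 -4.7294 -3.7268] t 18.5833
[0.6189 0.046  0.1056]
held (array([0.6193, 0.0446]), np.float64(0.02929205688228274), 0.0006798766557161289) bottom z 0.08105186755735139
tool shift cm [-0.0023  0.     -0.0389] ft [ 2.5797 -4.4283 -3.3881] t 18.6333
[0.6189 0.046  0.1056]
held (array([0.6193, 0.0446]), np.float64(0.029290337805547028), 0.0006683430837826367) bottom z 0.08104568238023352
tool shift cm [-0.0016  0.     -0.0393] ft [ 1.5103 -5.0317 -2.8697] t 18.6833
[0.6189 0.046  0.1055]
```

Emit:
play_rows(
  commands="0 0 -0.1 0 0 0;0 0.7 0 0 0 0;0 0.8 0 0 0 0;0 0.8 0 0 0 0;0 0.8 0 0 0 0;0 0.3 0 0 0 0;0 0 0 0 0 0;0 0 0 0 0 0",
)

```text
time_s: 19.35
position: [0.6186, 0.0454, 0.071]
ee_rot: [-0.707, 0.707, -0.0, -0.001]
ft_force: [-0.4, -3.6, -2.8]
gripper_width: 0.596
```

Emit:
play_rows(
  commands="0 0.2 0 0 0 0;0 0 0 0 0 0;0 0 0 0 0 0;0 0 0 0 0 0;0 0 0 0 0 0",
  claw=1,
)

```text
time_s: 19.77
position: [0.6189, 0.0456, 0.0698]
ee_rot: [0.707, -0.707, -0.0, 0.0]
ft_force: [-0.6, 0.4, 0.1]
gripper_width: 0.919
```

Emit:
play_rows(
  commands="0 -2 0 0 0 0;0 -4 0 0 0 0;0 -2 0 0 0 0;0.3 -0.5 -3.8 0 0 0;0.3 0 -3.8 0 0 0;0.3 0 -3.8 0 0 0;0.3 0 -3.8 0 0 0;0.3 0 -3.8 0 0 0;0.3 2 -3.8 0 0 0;0 3.5 0 0 0 0;0 0 0 0 0 0;0 0 0 0 0 0",
)

```text
time_s: 20.77
position: [0.6361, -0.1809, 0.0992]
ee_rot: [0.708, -0.707, 0.001, 0.001]
ft_force: [0.1, 0.4, 0.9]
gripper_width: 0.999
```

Run:
```python
from h import *
im,K,T=shot("wrist","w8")
b=ring(im,K,T,"white",[.637,-.183],.010);print("sp",b)
go([*b[0],.0243],0)
```

```text
sp (array([ 0.6364, -0.1868]), np.float64(0.028617308407184027), 0.000263785427884029)
pos [ 0.6371 -0.1806  0.1012] turn deg [-0.013   0.0818 -0.0031] shift cm [-0.0754  7.6898 -0.6286] j6 -0.33301749792652596
```

Emit:
play_rows(
  commands="-0.05 2.7 -0.3 0 0 0;0 2.7 -0.3 0 0 0;0 1.6 0 0 0 0;0 0.6 0 0 0 0;0 0 0 0 0 0;0 0 0 0 0 0",
)

```text
time_s: 21.32
position: [0.6375, -0.1869, 0.0264]
ee_rot: [-0.707, 0.707, 0.001, 0.0]
ft_force: [-0.4, 0.8, 0.4]
gripper_width: 1.0
```

Emit:
play_rows(
  commands="0 0 0 0 0 0;0 0 0 0 0 0;0 0 0 0 0 0;0 0 0 0 0 0;0 0 0 0 0 0;0 0 0 0 0 0;0 0 0 0 0 0",
  claw=0.4,
)

```text
time_s: 21.9
position: [0.6365, -0.1874, 0.0244]
ee_rot: [-0.707, 0.707, 0.0, -0.0]
ft_force: [-0.3, 1.1, 1.6]
gripper_width: 0.615
```

Emit:
play_rows(
  commands="0 -2.9 0 0 0 0;0 -4 0 0 0 0;0 -4 0 0 0 0;0 -2 0 0 0 0;-0.3 0 -0.05 0 0 0;-0.3 0 3.86 0 0 0;-0.3 0 3.86 0 0 0;-0.3 0 3.86 0 0 0;-0.3 0 3.86 0 0 0;-0.2 0 3.86 0 0 0;0 0 3.86 0 0 0;0 0 0 0 0 0;0 0 0 0 0 0;0 0 0 0 0 0",
)

```text
time_s: 23.07
position: [0.619, 0.0433, 0.1525]
ee_rot: [-0.707, 0.707, -0.0, -0.001]
ft_force: [0.5, -0.1, 0.1]
gripper_width: 0.616
```

Run:
```python
from h import *
print(pose()[:3,3]);held("white",.010,.0245)
```

```text
[0.619  0.0433 0.1525]
held (array([0.6191, 0.0436]), np.float64(0.028715427397012615), 0.0001746058975586855) bottom z 0.12807981017811365
tool shift cm [ 0.0154 -0.      0.0561] ft [ 0.1116 -1.1271 -1.5686] t 23.1167
```

Emit:
play_rows(
  commands="0.01 1 0 0 0 0;0 1.5 0 0 0 0;0 0.7 0 0 0 0;0 0.4 0 0 0 0;0 0.4 0 0 0 0;0 0.4 0 0 0 0;0 0.4 0 0 0 0;0 0 0 0 0 0;0 0 0 0 0 0",
)

```text
time_s: 23.87
position: [0.6194, 0.0437, 0.1053]
ee_rot: [0.707, -0.707, -0.0, 0.0]
ft_force: [-0.5, 0.1, -1.0]
gripper_width: 0.617
```

Emit:
play_rows(
  commands="0 0.8 0 0 0 0;0 0.8 0 0 0 0;0 0.7 0 0 0 0;0 0.25 0 0 0 0;0 0 0 0 0 0;0 0 0 0 0 0",
)

```text
time_s: 24.37
position: [0.6193, 0.0438, 0.0794]
ee_rot: [0.707, -0.707, -0.0, 0.0]
ft_force: [-0.2, -0.0, 0.0]
gripper_width: 0.62
```

Emit:
play_rows(
  commands="0 0.1 0 0 0 0;0 0 0 0 0 0;0 0 0 0 0 0;0 0 0 0 0 0;0 0 0 0 0 0",
  claw=1,
)

```text
time_s: 24.78
position: [0.6194, 0.0437, 0.0788]
ee_rot: [0.707, -0.707, -0.0, 0.0]
ft_force: [-0.0, 0.0, 0.6]
gripper_width: 0.937
```

Emit:
play_rows(
  commands="0 -2 0 0 0 0;0 -4 0 0 0 0;0 -1.2 0 0 0 0;-2.02 0 3.28 0 0 0;-2.02 0 3.28 0 0 0;-2.02 0 3.28 0 0 0;-2.02 0 3.28 0 0 0;-2.02 2 3.28 0 0 0;0 3 0 0 0 0;0 0 0 0 0 0;0 0 0 0 0 0",
)

```text
time_s: 25.7
position: [0.5188, 0.2062, 0.1013]
ee_rot: [-0.707, 0.707, -0.0, -0.001]
ft_force: [0.4, -0.6, -0.4]
gripper_width: 1.002
```

Run:
```python
from h import *
im,K,T=shot("wrist","w9")
b=ring(im,K,T,"yellow",[.518,.207],.006,0,.06);print("wa",b)
go([*b[0],.0235],0)
```

```text
wa (array([0.518 , 0.2072]), np.float64(0.032950742720528926), 0.00026069039771571106)
pos [0.5197 0.2059 0.1025] turn deg [-0.0006  0.0082  0.024 ] shift cm [-0.1701  7.8968  0.1283] j6 0.31161699933579373
```

Emit:
play_rows(
  commands="-0.1 2.7 0.1 0 0 0;0 2.7 0 0 0 0;0 1.6 0 0 0 0;0 0.8 0 0 0 0;0 0 0 0 0 0;0 0 0 0 0 0;0 0 0 0 0 0;0 0 0 0 0 0",
)

```text
time_s: 26.42
position: [0.5188, 0.2074, 0.0249]
ee_rot: [0.707, -0.707, -0.001, -0.001]
ft_force: [0.5, 0.9, -0.4]
gripper_width: 1.001
```

Emit:
play_rows(
  commands="0 0 0 0 0 0;0 0 0 0 0 0;0 0 0 0 0 0;0 0 0 0 0 0;0 0 0 0 0 0;0 0 0 0 0 0;0 0 0 0 0 0",
  claw=0.5,
)

```text
time_s: 27.0
position: [0.518, 0.2074, 0.0236]
ee_rot: [0.707, -0.707, -0.0, 0.0]
ft_force: [-0.7, 0.3, 1.2]
gripper_width: 0.696
```

Emit:
play_rows(
  commands="0 -2.9 0 0 0 0;0 -4 0 0 0 0;0 -4 0 0 0 0;0 -2 0 0 0 0;2.02 0 -3.27 0 0 0;2.02 0 -3.27 0 0 0;2.02 0 -3.27 0 0 0;2.02 0 -3.27 0 0 0;2.02 0 -3.27 0 0 0;0 0 0 0 0 0;0 0 0 0 0 0;0 0 0 0 0 0",
)

```text
time_s: 28.0
position: [0.6188, 0.0442, 0.1521]
ee_rot: [0.707, -0.707, 0.0, 0.0]
ft_force: [0.1, 0.2, -2.0]
gripper_width: 0.695
```

Run:
```python
from h import *
SH[:]=[.6193,.0437]
print(pose()[:3,3]);held("yellow",.006,.0235,.05,"w10")
```

```text
[0.6188 0.0442 0.1521]
held (array([0.619 , 0.0439]), np.float64(0.032735610311679285), 0.00021859125452088532) bottom z 0.12883223806157446
tool shift cm [ 0.0328 -0.     -0.0186] ft [-0.2543  0.0969 -1.5081] t 28.05
```

Emit:
play_rows(
  commands="0.03 1 -0.02 0 0 0;0 1.5 0 0 0 0;0 0.6 0 0 0 0;0 0.4 0 0 0 0;0 0.4 0 0 0 0;0 0.4 0 0 0 0;0 0.4 0 0 0 0;0 0 0 0 0 0;0 0 0 0 0 0",
)

```text
time_s: 28.8
position: [0.6195, 0.0437, 0.1056]
ee_rot: [0.707, -0.707, -0.0, 0.0]
ft_force: [0.2, 0.1, -0.6]
gripper_width: 0.697
```

Emit:
play_rows(
  commands="0 0.7 0 0 0 0;0 0.6 0 0 0 0;0 0.2 0 0 0 0;0 0 0 0 0 0;0 0 0 0 0 0",
)

```text
time_s: 29.22
position: [0.6194, 0.0437, 0.0904]
ee_rot: [0.707, -0.707, -0.0, 0.0]
ft_force: [0.4, -0.7, -0.6]
gripper_width: 0.698
```

Emit:
play_rows(
  commands="0 0.2 0 0 0 0;0 0 0 0 0 0;0 0 0 0 0 0;0 0 0 0 0 0;0 0 0 0 0 0",
  claw=1,
)

```text
time_s: 29.63
position: [0.6195, 0.0437, 0.0887]
ee_rot: [0.707, -0.707, -0.0, 0.0]
ft_force: [-0.5, 0.4, 0.7]
gripper_width: 0.987
```

Emit:
play_rows(
  commands="0 -2 0 0 0 0;0 -4 0 0 0 0;0 -1.2 0 0 0 0;-0.83 -0.8 3.77 0 0 0;-0.83 -0.8 3.77 0 0 0;-0.83 -0.8 3.77 0 0 0;-0.83 -0.8 3.77 0 0 0;-0.83 -0.8 3.77 0 0 0;-0.83 0 3.77 0 0 0;0 0 0 0 0 0;0 0 0 0 0 0;0 0 0 0 0 0",
)

```text
time_s: 30.63
position: [0.5696, 0.2695, 0.2004]
ee_rot: [-0.707, 0.707, 0.0, -0.0]
ft_force: [0.1, -0.4, 0.1]
gripper_width: 1.003
```

Run:
```python
from h import *
im,K,T=shot("wrist","w11");print(pose()[:3,3],r.get_obs()["time_s"])
h=cv2.cvtColor(im,cv2.COLOR_BGR2HSV).astype(int)
red=((h[...,0]<6)|(h[...,0]>172))&(h[...,1]>150)&(h[...,2]>90)
for c,s,l in comps(red,8):
    p=cast(np.argwhere(l)[:,::-1],K,T,.034);u,ss,vt=np.linalg.svd(p-p.mean(0),full_matrices=False)
    print("red",c,s[2:],p.mean(0),np.degrees(np.arctan2(vt[0,1],vt[0,0])))
im3=cv2.imread("pics/w3.png");h=cv2.cvtColor(im3,cv2.COLOR_BGR2HSV).astype(int)
red=((h[...,0]<6)|(h[...,0]>172))&(h[...,1]>150)&(h[...,2]>90)
for c,s,l in comps(red[:150],8):
    p=np.argwhere(l)[:,::-1]*[1,-1.];u,ss,vt=np.linalg.svd(p-p.mean(0),full_matrices=False)
    print("w3 red",c,s[2:],np.degrees(np.arctan2(vt[0,1],vt[0,0])))
```

```text
[0.5698 0.2689 0.2005] 30.6833
red [636.439   46.0569] [  9  26 123] [0.8045 0.4012] -89.91060983354842
red [621.0945 103.2132] [ 34  73 741] [0.8003 0.3614] -101.74770716922046
red [336.4394  80.7424] [19 23 66] [0.5862 0.3774] -126.64136769491827
red [397.6735 431.0612] [17  9 49] [0.6459 0.0754] -155.7548587367306
w3 red [356.699  76.034] [ 33  19 206] -154.68429375872105
```

View pics/w11.png

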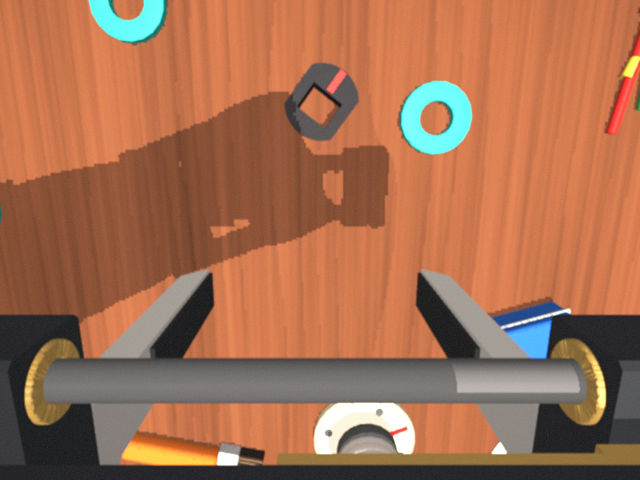

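```bash
cat >> h.py <<'E'
def knob(guess,z0=0.):
    im,K,T=shot("wrist");h=cv2.cvtColor(im,cv2.COLOR_BGR2HSV).astype(int)
    g=proj([*guess,z0+.017],K,T);px=np.linalg.norm(proj([guess[0]+.04,guess[1],z0+.017],K,T)-g)
    yy,xx=np.mgrid[:480,:640];near=np.hypot(xx-g[0],yy-g[1])<px
    red=((h[...,0]<6)|(h[...,0]>172))&(h[...,1]>130)&(h[...,2]>80)&near
    dark=(h[...,1]<90)&(h[...,2]<120)&near
    hu=cv2.convexHull(np.argwhere((dark)&cv2.morphologyEx(dark.astype(np.uint8),cv2.MORPH_OPEN,np.ones((3,3))).astype(bool))[:,::-1].astype(np.int32))[:,0]
    w=cast(hu,K,T,z0+.017);M=cv2.moments((w*1e4).astype(np.float32));c=np.array([M["m10"],M["m01"]])/M["m00"]/1e4
    box=cv2.minAreaRect((w*1e4).astype(np.float32))
    p=cast(np.argwhere(red)[:,::-1],K,T,z0+.034);p=p[np.hypot(*(p-np.median(p,0)).T)<.015];vt=np.linalg.svd(p-p.mean(0),full_matrices=False)[2]
    c2=c; d=p.mean(0)-c2
    print("knob",c,"area",M["m00"]/1e8,"box",np.array(box[0])/1e4,np.array(box[1])/1e4,box[2],"line",np.degrees(np.arctan2(vt[0,1],vt[0,0])),"centre->line",np.degrees(np.arctan2(d[1],d[0])),np.hypot(*d),"n",len(p))
    return c
E
python3 - <<'E'
from h import *
c=knob([.575,.36]); print(proj([*c,.017],*shot("wrist")[1:]))
go([*c,.04],np.radians(-37))
im,K,T=shot("scene");a=cv2.resize(im[225:305,265:375],None,fx=4,fy=4)
im,K,T=shot("side");b=cv2.resize(im[200:280,230:340],None,fx=4,fy=4)
cv2.imwrite("pics/st1.png",np.vstack([a,b])[:600])
E
```

```text
knob [0.575  0.3636] area 0.0022999631209504605 box [0.5748 0.3635] [0.0575 0.0453] 52.91844940185547 line -126.36039955743036 centre->line 50.947039916715255 0.01743110940651111 n 214
[320.3185 101.1494]
pos [0.57   0.2686 0.2005] turn deg [ 0.0021 36.9453  0.0003] shift cm [-5.3126 16.0522  7.8884] j6 0.38330702811532413
```

View pics/st1.png

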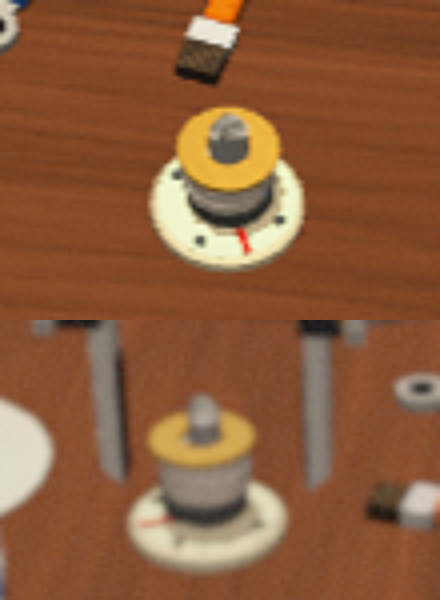

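Emit:
play_rows(
  commands="0 0 0 0 6.16 0;0 0 0 0 6.16 0;0 0 0 0 6.16 0;0 0 0 0 6.16 0;0 0 0 0 6.16 0;0 0 0 0 6.16 0;-1.77 2 2.63 0 0 0;-1.77 2 2.63 0 0 0;-1.77 2 2.63 0 0 0;0 3 0 0 0 0;0 0 0 0 0 0;0 0 0 0 0 0;0 0 0 0 0 0",
)

```text
time_s: 31.97
position: [0.5753, 0.3641, 0.1124]
ee_rot: [0.671, -0.67, 0.224, -0.225]
ft_force: [-1.0, 0.4, -0.4]
gripper_width: 1.001
```

Run:
```python
from h import *
c=knob([.575,.3636]); go([*c,.03],np.radians(-37))
```

```text
knob [0.5722 0.3592] area 0.0024346382733774186 box [0.5724 0.3594] [0.0599 0.0461] 53.7128791809082 line -126.1397525852889 centre->line 52.76261141352788 0.022656205350051535 n 294
pos [0.5755 0.3642 0.113 ] turn deg [-0.1514  0.0026  0.0694] shift cm [ 0.0352  8.298  -0.6024] j6 1.156166144012841
```

Emit:
play_rows(
  commands="0 2.9 -0.05 0 0 0;0 2.9 0 0 0 0;0 1.6 0 0 0 0;0 0.8 0 0 0 0;0 0 0 0 0 0;0 0 0 0 0 0;0 0 0 0 0 0",
)

```text
time_s: 32.6
position: [0.5752, 0.3647, 0.0309]
ee_rot: [0.672, -0.67, 0.223, -0.225]
ft_force: [0.1, -0.3, -0.5]
gripper_width: 1.003
```

Emit:
play_rows(
  commands="0 0 0 0 0 0;0 0 0 0 0 0;0 0 0 0 0 0;0 0 0 0 0 0;0 0 0 0 0 0;0 0 0 0 0 0;0 0 0 0 0 0;0 0 0 0 0 0;0 0 0 0 0 0",
  claw=0.3,
)

```text
time_s: 33.35
position: [0.5742, 0.3644, 0.0285]
ee_rot: [-0.671, 0.671, -0.224, 0.224]
ft_force: [-0.3, -0.7, 0.3]
gripper_width: 0.465
```

Run:
```python
from h import *
P=pose();print(P[:3,3]); T=P.copy()
go([.6193,.0437-.09,.16],np.radians(-65.3))
```

```text
[0.5742 0.3644 0.0285]
pos [0.5742 0.3644 0.0285] turn deg [ 0.0012 28.3801  0.0025] shift cm [ 39.2011 -13.1498 -13.063 ] j6 1.1561212011379771
```

Emit:
play_rows(
  commands="0 -2 0 0 0 0;0 -4 0 0 7.1 0;0 -4 0 0 7.1 0;0 -3.2 0 0 7.1 0;0 0 0 0 7.1 0;3.44 0 -2.09 0 0 0;3.44 0 -2.09 0 0 0;3.44 0 -2.09 0 0 0;3.44 0 -2.09 0 0 0;3.44 0 -2.09 0 0 0;3.44 0 -2.09 0 0 0;3.44 0 -2.09 0 0 0;3.44 0 -2.09 0 0 0;3.44 0 -2.09 0 0 0;0 0 0 0 0 0;0 0 0 0 0 0;0 0 0 0 0 0",
)

```text
time_s: 34.77
position: [0.5325, 0.0049, 0.1605]
ee_rot: [0.595, -0.595, 0.382, -0.382]
ft_force: [-0.6, -0.6, -2.3]
gripper_width: 0.467
```

```bash
cat >> h.py <<'E'
def reds(im,K,T,zs):
    h=cv2.cvtColor(im,cv2.COLOR_BGR2HSV).astype(int)
    red=((h[...,0]<6)|(h[...,0]>172))&(h[...,1]>130)&(h[...,2]>70)
    for c,s,l in comps(red,25):
        for z in zs:
            p=cast(np.argwhere(l)[:,::-1],K,T,z);vt=np.linalg.svd(p-p.mean(0),full_matrices=False)[2]
            print("red",c,s[2:],"z",z,p.mean(0),np.degrees(np.arctan2(vt[0,1],vt[0,0])))
E
python3 - <<'E'
from h import *
P=pose();print(P[:3,3],np.degrees(np.arctan2(P[1,0],P[0,0])))
im,K,T=shot("wrist","w12");reds(im,K,T,[.012,P[2,3]-.0285+.034])
E
```

```text
[0.5325 0.0049 0.1605] -65.34741054376366
red [314.8498 271.2988] [ 15  44 646] z 0.012 [ 0.5024 -0.01  ] -155.96629877678313
red [314.8498 271.2988] [ 15  44 646] z 0.16604052200088104 [0.5488 0.0113] -155.9662987767832
red [626.5064 314.2876] [ 27  12 233] z 0.012 [ 0.5735 -0.2522] -74.30409409799309
red [626.5064 314.2876] [ 27  12 233] z 0.16604052200088104 [ 0.5841 -0.1089] -74.30409409799306
```

View pics/w12.png

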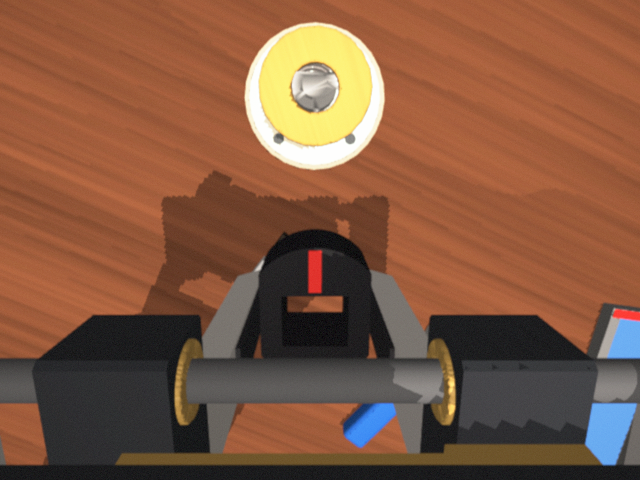

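Run:
```python
from h import *
P=pose();im,K,T=shot("wrist");z=P[2,3]-.0285+.034
print(im[225:365:1,315].max(1))
for v in (250,293,296,348):
    w=cast([315,v],K,T,z)[0];print(v,P[:3,:3].T@(np.r_[w,z]-P[:3,3])*1000)
im3,K3=im,K
h=cv2.cvtColor(im,cv2.COLOR_BGR2HSV).astype(int)
yy,xx=np.mgrid[:480,:640]
m=(h[...,1]<125)&(np.hypot(xx-315,yy-95)<85)|masks(im)["yellow"]&(np.hypot(xx-315,yy-95)<85)
m=m&(yy<175);c=max(comps(m),key=lambda c:c[1][4]);cs,_=cv2.findContours(c[2].astype(np.uint8),cv2.RETR_EXTERNAL,cv2.CHAIN_APPROX_NONE)
w=cast(max(cs,key=len)[:,0],K,T,.006);ce,R=fit_circle(w)
for _ in range(5): k=np.abs(np.hypot(*(w-ce).T)-R)<.002;ce,R=fit_circle(w[k])
print("foot",ce,R,k.mean(),ring(im,K,T,"yellow",[.6193,.0437],.006,.064,.05)); go([*ce,.145],np.radians(-65.6))
```

```text
[111 108 105  88  56  30  14  23  19  17  21  20  21  20  18  18  17  18
  18  12  26  20  29  46  71 135 200 224 227 225 224 225 226 224 225 226
 226 225 226 224 226 226 225 224 225 225 224 225 225 224 224 225 224 224
 224 223 225 224 224 224 224 224 223 225 224 225 223 183 103  40  53 109
 144 158 171 173 176 177 175 176 169 163 154 148 146 140 114  63  18  14
  18  23  21  17  18  20  25  18  17  22  18  21  19  20  16  15  22  18
  11  19  15  21  17  23  22  23  22  18  24  17  26  29  35  36  33  28
  31  32  37  29  34  35  38  43  54  53  58  63  60  62]
250 [ 1.0068 -5.5005 26.0382]
293 [ 0.9888 -5.5003  8.5322]
296 [ 0.9876 -5.5003  7.2766]
348 [  0.9645  -5.5001 -15.2386]
foot [0.6194 0.0441] 0.050434697461663784 1.0 (array([0.6202, 0.044 ]), np.float64(0.03227102363488222), 0.00023355491418203925)
pos [0.5326 0.0057 0.1604] turn deg [ 0.0032  0.3581 -0.0103] shift cm [0.0906 1.5443 9.4933] j6 1.0805387761821974
```

Emit:
play_rows(
  commands="0.04 0 3.16 0 0 0;0.04 0 3.16 0 0 0;0.04 0 3.16 0 0 0;0 1.5 0 0 0 0;0 1.3 0 0 0 0;0 0 0 0 0 0;0 0 0 0 0 0;0 0 0 0 0 0",
)

```text
time_s: 35.53
position: [0.6189, 0.0432, 0.1332]
ee_rot: [0.595, -0.595, 0.381, -0.382]
ft_force: [0.2, 0.8, -1.1]
gripper_width: 0.469
```

Run:
```python
from h import *
im,K,T=shot("wrist");cv2.imwrite("pics/w13.png",cv2.resize(im[180:400,200:440],None,fx=2.5,fy=2.5)); go([.6194,.0437,.13],np.radians(-65.6))
```

```text
pos [0.6191 0.0431 0.1335] turn deg [-0.0567  0.2767  0.0238] shift cm [-0.0448  0.3498  0.0547] j6 1.1505301560046768
```

View pics/w13.png

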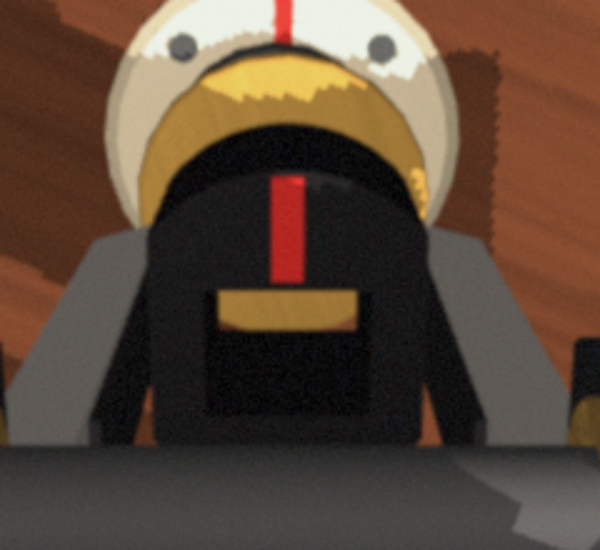

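Emit:
play_rows(
  commands="-0.03 0.4 0.05 0 0 0;0 0.4 0 0 0 0;0 0.3 0 0 0 0;0 0.3 0 0 0 0;0 0.3 0 0 0 0;0 0 0 0 0 0;0 0 0 0 0 0",
)

```text
time_s: 36.17
position: [0.6194, 0.0435, 0.1153]
ee_rot: [-0.595, 0.595, -0.382, 0.381]
ft_force: [0.3, 0.1, -1.1]
gripper_width: 0.469
```

Bottom at about 0.087 with no force; now on to 0.070 (TCP 0.0985).

Emit:
play_rows(
  commands="0 0.4 0 0 0 0;0 0.4 0 0 0 0;0 0.4 0 0 0 0;0 0.4 0 0 0 0;0 0.1 0 0 0 0;0 0 0 0 0 0;0 0 0 0 0 0",
)

```text
time_s: 36.75
position: [0.6194, 0.0436, 0.0984]
ee_rot: [-0.595, 0.595, -0.382, 0.382]
ft_force: [-1.4, 1.0, 1.6]
gripper_width: 0.467
```

Emit:
play_rows(
  commands="0 0.1 0 0 0 0;0 0 0 0 0 0;0 0 0 0 0 0;0 0 0 0 0 0;0 0 0 0 0 0;0 0 0 0 0 0",
  claw=1,
)

```text
time_s: 37.25
position: [0.6195, 0.0435, 0.0976]
ee_rot: [0.595, -0.595, 0.382, -0.382]
ft_force: [-0.1, -0.2, -0.0]
gripper_width: 0.851
```

Emit:
play_rows(
  commands="0 -3 0 0 0 0;0 -4 0 0 0 0;0 -4 0 0 0 0;0 -4 -3 0 0 0;0 -4 -3.5 0 0 0;0 -1 -3.5 0 0 0;0 0 0 0 0 0;0 0 0 0 0 0",
)

```text
time_s: 37.92
position: [0.5396, 0.0066, 0.2836]
ee_rot: [0.596, -0.595, 0.381, -0.383]
ft_force: [-0.3, -0.6, -0.8]
gripper_width: 1.0
```

Run:
```python
from h import *
print(pose()[:3,3])
for n in("scene","side"):
    im,K,T=shot(n,"f_"+n)
    for nm,a in(("spanner",("blue",[.42,-.115],.018,.06)),("brush",("orange",[.425,.027],.018,.06)),("blueslot",("blue",[.50,-.29],.004,.07)),("orslot",("yellow",[.515,-.345],.004,.07)),("red",("red",[.584,-.301],.012,.06))):
        try: print(n,nm,axis(im,K,T,*a))
        except Exception as e: print(n,nm,e)
im,K,T=shot("wrist","w14");reds(im,K,T,[.012,.104])
a=cv2.imread("pics/w14.png")
```

```text
[0.5396 0.0066 0.2836]
scene spanner (array([ 0.4257, -0.1147]), np.float64(-14.67233848994558), array([0.0248, 0.1   ]))
scene brush (array([0.4272, 0.0286]), np.float64(-12.07773999806577), array([0.0226, 0.0926]))
scene blueslot (array([ 0.4973, -0.2974]), np.float64(16.560301638867564), array([0.144 , 0.0456]))
scene orslot (array([ 0.5113, -0.3509]), np.float64(16.88570930265777), array([0.1477, 0.0471]))
scene red (array([ 0.5855, -0.3001]), np.float64(-73.66066163630006), array([0.006 , 0.0959]))
side spanner (array([ 0.4232, -0.0967]), np.float64(161.59309989141408), array([0.0412, 0.0925]))
side brush (array([0.4261, 0.0451]), np.float64(168.19269459596268), array([0.0365, 0.0891]))
side blueslot (array([ 0.5011, -0.302 ]), np.float64(16.701875725267016), array([0.1437, 0.0261]))
side orslot (array([ 0.5154, -0.3548]), np.float64(17.57059498570737), array([0.1443, 0.0401]))
side red max() iterable argument is empty
red [314.5183  88.4398] [  8  24 191] z 0.012 [0.645  0.0543] -155.09147706936028
red [314.5183  88.4398] [  8  24 191] z 0.104 [0.6358 0.0501] -155.09147706936028
red [585.0669 280.3983] [107  20 688] z 0.012 [ 0.5875 -0.2983] -73.67290611959497
red [585.0669 280.3983] [107  20 688] z 0.104 [ 0.5907 -0.2266] -73.67290611959498
```

View pics/w14.png

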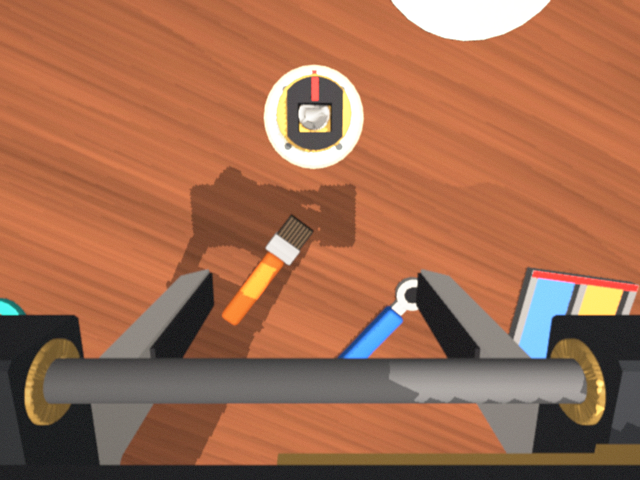

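Run:
```python
from h import *
go([.445,-.119,.13],np.radians(-105))
```

```text
pos [0.5404 0.0073 0.2813] turn deg [ 0.0705 39.6906 -0.0142] shift cm [14.6737 15.1337 -5.9499] j6 1.0856288333546902
```

Emit:
play_rows(
  commands="0 0 0 0 6.6 0;0 0 0 0 6.6 0;0 0 0 0 6.6 0;0 0 0 0 6.6 0;0 0 0 0 6.6 0;0 0 0 0 6.6 0;2.93 1.5 -1.19 0 0 0;2.93 1.5 -1.19 0 0 0;2.93 1.5 -1.19 0 0 0;2.93 1.5 -1.19 0 0 0;2.93 1.5 -1.19 0 0 0;0 4 0 0 0 0;0 3.6 0 0 0 0;0 0 0 0 0 0;0 0 0 0 0 0;0 0 0 0 0 0",
)

```text
time_s: 39.4
position: [0.4459, -0.1191, 0.1326]
ee_rot: [-0.431, 0.431, -0.56, 0.561]
ft_force: [-0.4, 1.0, -0.0]
gripper_width: 1.002
```

Run:
```python
from h import *
im,K,T=shot("wrist","w15")
q=axis(im,K,T,"blue",[.43,-.115],.018,.07);print(q)
h=cv2.cvtColor(im,cv2.COLOR_BGR2HSV).astype(int)
print(pose()[:3,3],np.degrees(np.arctan2(*pose()[1::-1,0])))
```

```text
(array([ 0.4235, -0.1153]), np.float64(164.13231528413047), array([0.0212, 0.0933]))
[ 0.4461 -0.1192  0.133 ] -104.87805085788058
```

View pics/w15.png

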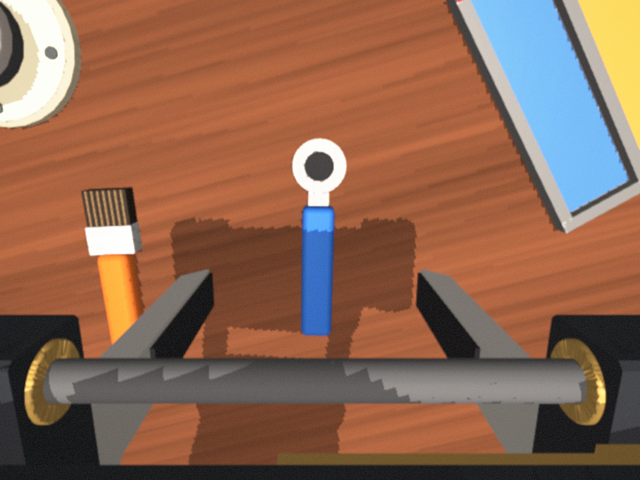

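Emit:
play_rows(
  commands="0.2 3 0 0 1 0;0 3 0 0 0 0;0 2.5 0 0 0 0;0 1.2 0 0 0 0;0 0.4 0 0 0 0;0 0 0 0 0 0;0 0 0 0 0 0;0 0 0 0 0 0",
)

```text
time_s: 40.12
position: [0.4453, -0.1214, 0.0317]
ee_rot: [-0.427, 0.425, -0.564, 0.565]
ft_force: [0.4, -0.8, 0.1]
gripper_width: 1.001
```

Emit:
play_rows(
  commands="0 0 0 0 0 0;0 0 0 0 0 0;0 0 0 0 0 0;0 0 0 0 0 0;0 0 0 0 0 0;0 0 0 0 0 0;0 0 0 0 0 0;0 0 0 0 0 0;0 0 0 0 0 0;0 0 0 0 0 0;0 0 0 0 0 0;0 0 0 0 0 0",
  claw=0.1,
  force=30,
)

```text
time_s: 41.12
position: [0.4443, -0.1211, 0.0302]
ee_rot: [-0.426, 0.426, -0.564, 0.564]
ft_force: [-0.3, 0.2, -0.5]
gripper_width: 0.228
```

Run:
```python
from h import *
go([.499,-.2967,.1],np.radians(-73.6))
```

```text
pos [ 0.4443 -0.1211  0.0302] turn deg [ -0.0013 -32.3217  -0.0006] shift cm [18.3882 -6.9783  0.2913] j6 1.5029423822929482
```

Emit:
play_rows(
  commands="0 -2 0 0 0 0;0 -3 0 0 -6.46 0;0 -2 0 0 -6.46 0;0 0 0 0 -6.46 0;0 0 0 0 -6.46 0;0 0 0 0 -6.48 0;3.68 0 0.06 0 0 0;3.68 0 0.06 0 0 0;3.68 0 0.06 0 0 0;3.68 0 0.06 0 0 0;3.67 0 0.05 0 0 0;0 0 0 0 0 0;0 0 0 0 0 0;0 0 0 0 0 0",
)

```text
time_s: 42.28
position: [0.4986, -0.2961, 0.0997]
ee_rot: [0.566, -0.566, 0.424, -0.423]
ft_force: [-0.1, 0.1, -0.1]
gripper_width: 0.229
```

Run:
```python
from h import *
im,K,T=shot("wrist","w16");P=pose()
for z in(.012,): reds(im,K,T,[z])
print("spanner", axis(im,K,T,"blue",P[:2,3]-.02*P[:2,2],P[2,3]-.0302+.018,.05))
go([.499,-.2967,.036],np.radians(-73.6))
```

```text
red [362.0885 107.5267] [ 207   14 2679] z 0.012 [ 0.5876 -0.299 ] -73.6128118279781
spanner (array([ 0.4985, -0.296 ]), np.float64(-161.56910183327525), array([0.0594, 0.0304]))
pos [ 0.4987 -0.2958  0.1   ] turn deg [ 0.0301  0.0316 -0.0452] shift cm [0.0977 6.3958 0.0049] j6 0.6854065671407695
```

View pics/w16.png

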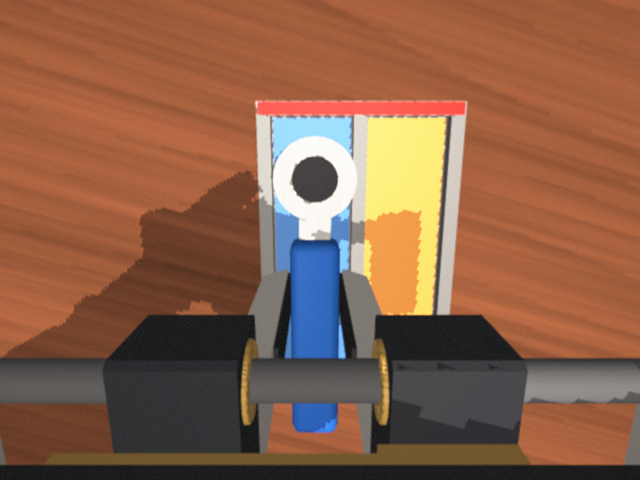

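Emit:
play_rows(
  commands="0 2.5 0 0 0 0;0 2 0 0 0 0;0 1 0 0 0 0;0 0.5 0 0 0 0;0 0.4 0 0 0 0;0 0 0 0 0 0;0 0 0 0 0 0;0 0 0 0 0 0",
)

```text
time_s: 43.0
position: [0.4994, -0.2969, 0.0371]
ee_rot: [0.566, -0.566, 0.423, -0.424]
ft_force: [-0.5, -0.9, -1.3]
gripper_width: 0.231
```

Emit:
play_rows(
  commands="0 0.15 0 0 0 0;0 0 0 0 0 0;0 0 0 0 0 0;0 0 0 0 0 0;0 0 0 0 0 0",
  claw=0.45,
)

```text
time_s: 43.42
position: [0.499, -0.2968, 0.0348]
ee_rot: [0.566, -0.566, 0.424, -0.424]
ft_force: [-0.4, 0.0, 0.1]
gripper_width: 0.447
```

Emit:
play_rows(
  commands="0 -2 0 0 0 0;0 -4 0 0 0 0;0 -3.5 0 0 7 0;0 0 0 0 7 0;0 0 0 0 7 0;0 0 0 0 7 0;0 0 0 0 0.8 0;-3.8 0 -1.48 0 0 0;-3.8 0 -1.48 0 0 0;-3.8 0 -1.48 0 0 0;-3.8 0 -1.48 0 0 0;-3.8 0 -1.48 0 0 0;-3.8 0 -1.48 0 0 0;-3.8 0 -1.48 0 0 0;-3.8 0 -1.48 0 0 0;0 0 0 0 0 0;0 0 0 0 0 0;0 0 0 0 0 0",
  claw=1,
)

```text
time_s: 44.92
position: [0.4488, 0.0254, 0.1298]
ee_rot: [-0.444, 0.444, -0.55, 0.551]
ft_force: [0.4, 0.5, 1.0]
gripper_width: 1.0
```

Run:
```python
from h import *
im,K,T=shot("wrist","w17")
q=axis(im,K,T,"orange",[.427,.029],.018,.07);print(q)
a=np.radians(q[1]);a=a if np.cos(a)>0 else a+np.pi
o=q[0]+.0225*np.array([np.cos(a),np.sin(a)]);print(o,np.degrees(a))
go([*o,.032],a-np.pi/2)
```

```text
(array([0.4223, 0.0221]), np.float64(167.25382126745671), array([0.0043, 0.0806]))
[0.4442 0.0171] 347.2538212674567
pos [0.4489 0.0248 0.1297] turn deg [-0.0081  0.3975  0.0056] shift cm [ 0.856   9.7729 -0.2814] j6 1.760206074770206
```

```bash
cat > b.py <<'E'
from h import *
def brush(save,z=.018,guess=[.4265,.0305]):
    im,K,T=shot("wrist",save);h=cv2.cvtColor(im,cv2.COLOR_BGR2HSV).astype(int);g=proj([*guess,z],K,T).astype(int)
    print("hsv",h[g[1],g[0]])
    m=(h[...,1]>212)&(h[...,2]>75)&(h[...,0]<22)
    c=max(comps(m),key=lambda c:c[1][4]);w=cast(np.argwhere(c[2])[:,::-1],K,T,z)
    box=cv2.minAreaRect((w*1e4).astype(np.float32));vt=np.linalg.svd(w-w.mean(0),full_matrices=False)[2]
    print(c[1],np.array(box[0])/1e4,np.array(box[1])/1e4,np.degrees(np.arctan2(vt[0,1],vt[0,0])))
brush("w18")
E
python3 b.py
```

```text
hsv [ 14 195 253]Traceback (most recent call last):
  File "b.py", line 9, in <module>
    brush("w18")
    ~~~~~^^^^^^^
  File "b.py", line 6, in brush
    c=max(comps(m),key=lambda c:c[1][4]);w=cast(np.argwhere(c[2])[:,::-1],K,T,z)
ValueError: max() iterable argument is empty
```

View pics/w18.png

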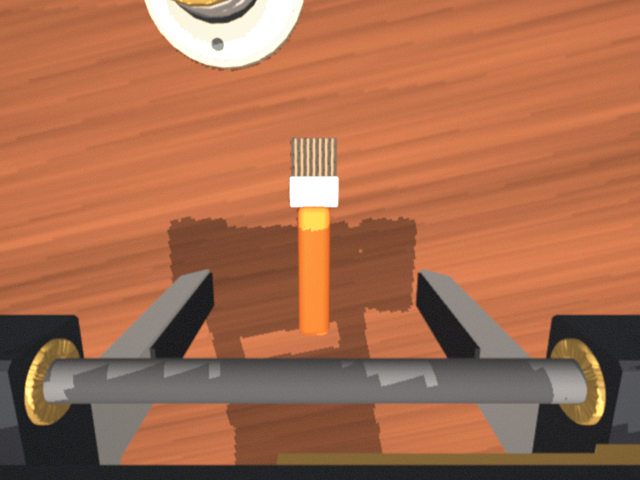

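Emit:
play_rows(
  commands="0 3 0 0 0 0;0 3 0 0 0 0;0 2.3 0 0 0 0;0 1.1 0 0 0 0;0 0.3 0 0 0 0;0 0 0 0 0 0;0 0 0 0 0 0;0 0 0 0 0 0",
)

```text
time_s: 45.68
position: [0.4492, 0.0253, 0.0336]
ee_rot: [-0.443, 0.443, -0.551, 0.552]
ft_force: [-0.7, -0.3, 1.0]
gripper_width: 0.997
```

Emit:
play_rows(
  commands="0 0 0 0 0 0;0 0 0 0 0 0;0 0 0 0 0 0;0 0 0 0 0 0;0 0 0 0 0 0;0 0 0 0 0 0;0 0 0 0 0 0;0 0 0 0 0 0;0 0 0 0 0 0;0 0 0 0 0 0;0 0 0 0 0 0;0 0 0 0 0 0",
  claw=0.1,
)

```text
time_s: 46.68
position: [0.4486, 0.0256, 0.0327]
ee_rot: [0.443, -0.443, 0.551, -0.551]
ft_force: [-0.7, 0.7, 0.5]
gripper_width: 0.229
```

Run:
```python
from h import *
go([.5149,-.3500,.1],np.radians(-73.6))
```

```text
pos [0.4486 0.0256 0.0327] turn deg [  0.0029 -28.8016   0.0004] shift cm [37.9038 -6.731  -4.2473] j6 1.7627393504934499
```

Emit:
play_rows(
  commands="0 -2 0 0 0 0;0 -3 0 0 -7.1 0;0 -1.8 0 0 -7.1 0;0 0 0 0 -7.1 0;0 0 0 0 -7.1 0;0 0 0 0 -0.4 0;3.79 0 -0.425 0 0 0;3.79 0 -0.425 0 0 0;3.79 0 -0.425 0 0 0;3.79 0 -0.425 0 0 0;3.79 0 -0.425 0 0 0;3.79 0 -0.425 0 0 0;3.79 0 -0.425 0 0 0;3.79 0 -0.425 0 0 0;3.79 0 -0.425 0 0 0;3.79 0 -0.425 0 0 0;0 0 0 0 0 0;0 0 0 0 0 0;0 0 0 0 0 0",
)

```text
time_s: 48.27
position: [0.5145, -0.3493, 0.1]
ee_rot: [0.566, -0.566, 0.425, -0.424]
ft_force: [0.3, 0.5, 0.2]
gripper_width: 0.231
```

Run:
```python
from h import *
im,K,T=shot("wrist","w19");reds(im,K,T,[.012]);go([.5149,-.3500,.038],np.radians(-73.6))
```

```text
red [260.9884 108.5484] [ 206   15 2502] z 0.012 [ 0.5869 -0.2972] 106.22485246557228
pos [ 0.5147 -0.3489  0.1003] turn deg [ 0.0287 -0.072  -0.0523] shift cm [ 0.1062  6.2328 -0.0126] j6 0.6310529922018747
```

View pics/w19.png

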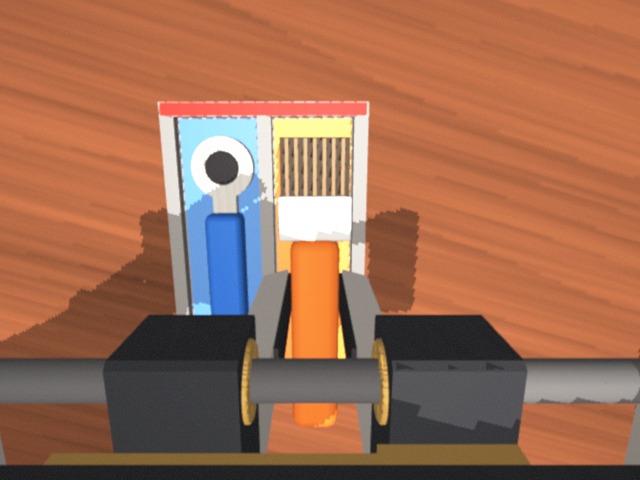

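Emit:
play_rows(
  commands="0.05 2.5 0 0 0 0;0 2 0 0 0 0;0 1 0 0 0 0;0 0.5 0 0 0 0;0 0.3 0 0 0 0;0 0 0 0 0 0;0 0 0 0 0 0;0 0 0 0 0 0",
)

```text
time_s: 48.98
position: [0.5154, -0.3506, 0.0387]
ee_rot: [-0.566, 0.566, -0.423, 0.424]
ft_force: [0.3, 0.6, -0.8]
gripper_width: 0.229
```

Emit:
play_rows(
  commands="0 0.1 0 0 0 0;0 0 0 0 0 0;0 0 0 0 0 0;0 0 0 0 0 0;0 0 0 0 0 0",
  claw=0.42,
)

```text
time_s: 49.4
position: [0.515, -0.3505, 0.0368]
ee_rot: [-0.566, 0.566, -0.424, 0.424]
ft_force: [-0.2, 0.2, -0.5]
gripper_width: 0.421
```

Emit:
play_rows(
  commands="0 -1.5 0 0 0 0;0 -3 0 0 0 0;0 -4 0 0 0 0;0 -4 0 0 0 0;0 -4 -3 0 0 0;0 -4 -3.5 0 0 0;0 0 -3.5 0 0 0;0 0 0 0 0 0;0 0 0 0 0 0",
)

```text
time_s: 50.15
position: [0.4302, -0.3757, 0.2271]
ee_rot: [-0.566, 0.566, -0.424, 0.425]
ft_force: [0.1, 0.8, -0.6]
gripper_width: 0.418
```

Run:
```python
from h import *
im,K,T=shot("wrist","w20");im2,K2,T2=shot("scene","f2_scene");o=r.get_obs();print(o["time_s"],o["position"])
for nm,a in(("spanner",("blue",[.48,-.30],.022,.05)),):
    print(nm,axis(im2,K2,T2,*a))
im3,_,_=shot("side","f2_side")
a=cv2.resize(im[:300],(512,240));b=cv2.resize(im2[200:300,160:400],(576,240));c=cv2.resize(im3[160:280,200:400],(400,240))
cv2.imwrite("pics/fin.png",np.vstack([np.hstack([a,np.zeros((240,288,3),np.uint8)]),np.hstack([cv2.resize(b,(480,240)),cv2.resize(c,(320,240))])]))
```

```text
50.25 [ 0.4315 -0.3749  0.2261]
spanner (array([ 0.4792, -0.3006]), np.float64(18.218294652621804), array([0.1022, 0.0444]))
```

View pics/fin.png

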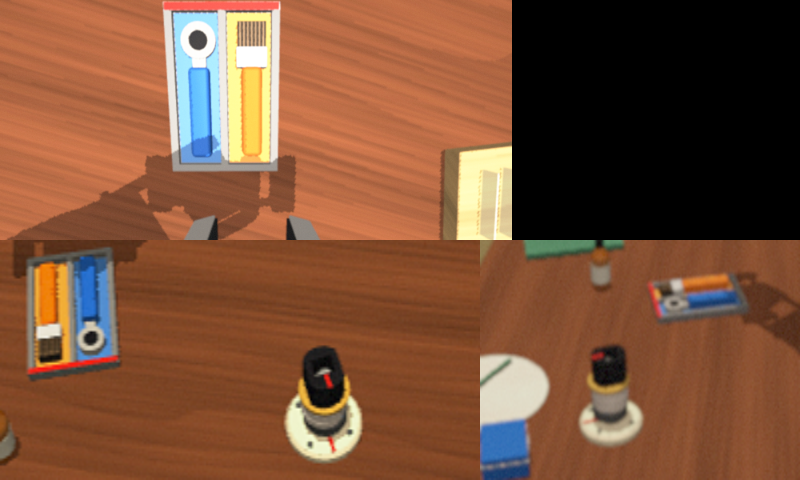

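```bash
python3 -c "
from station import r
print(r.hand_in())"
```

```text
the job is handed in; nothing more can be done
None
```

The focus drive is back together, and the job was handed in at about 50 s of the 210 s allowed. The hand-in reports no verdict, so these are my own checks.

**Shaft:** The bearing went on first, then all three white spacers, the brass washer, and last the knob with its red line over the stand's. Each part was released before the next was fetched. The side, scene and wrist pictures show the stack in order, with the knob down on the washer and the lines parallel to within about 1–2°. My wrist force readings stayed under about 7 N. The first two spacers rubbed lightly on the shaft (3–5 N sideways) until I nudged them 1 mm.

**Tray:** The spanner lies in the blue compartment and the brush in the orange one. In the last pictures both look flat, with their heads to the red end.

**Bystanders:** The oil bottle, slide box, eraser and look-alike rings were never touched on purpose. I did not measure their positions again at the end.

**Checks that disagreed:**
- The first foot-outline fit was poor, and a later fit gave the expected 50 mm radius.
- A close-up reading of the knob was about 5 mm off an earlier overhead one. I went with the overhead one, and the knob slid on without force.
- My colour mask for the brush handle failed close up, so I grasped it from the picture and the earlier measurements.

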